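# Fetch the sample cells from under the wire shelf and run them into the measuring shuttle

### The job

Some sample cells have slid under the low wire shelf: fetch each one out with the reacher, squeezing its trigger so that the jaws grip the cell, and touch no cell with the fingers while it is still more than half under the shelf. Then lay every cell, also one that may stand on the open bench, in its own bay of the shuttle's tray, fin up and flat on the bay's floor, and only then push the star handle round by its spokes until the tray is fully home under the measuring bridge. Lay the reacher back flat on its green mat, grip and jaws both over the mat, and leave the bottle, beaker and jar alone.

Things in the scene. Friction and masses are not known exactly. Their poses are not given: they have to be found in the camera images.
- cellA_mid (a point): Sample cell, 130 g: aluminium block 64 x 30 mm, 26 mm high, a blue band at each end, with a blue upright fin on top along its middle (44 mm long, 12 mm thick, 22 mm high; 48 mm in all). Ends alike. This point: its centre, 24 mm above its underside; x along its length and fin, y across, z up. If present it starts under the shelf, near end 15 to 50 mm in, length roughly square to the edge.
- cellB_mid (a point): A cell like cellA; if present it starts under the wire shelf too, about 100 mm to the side of cellA's place (which is left and which right varies).
- cellC_mid (a point): A cell like cellA; if present it starts on the open bench, standing upright, in front of the shuttle.
- rack_edge (a point): Low fixed wire shelf, 300 mm wide, 165 mm deep: steel bars with 58 mm of room below, tops 64 mm (end rails 68 mm) above the bench, legs at both ends, closed at the back, open along one long edge; an instrument stands 180 mm in from that edge. This point: middle of the open edge at bench level; x along the edge, y in under the shelf, z up.
- reacher_grip (a point): Reacher, 0.3 kg, balanced near its grip, lying flat. Grasp across its two upright plates: orange fixed one (70 mm long) and red trigger (60 mm), 52 mm over their outer faces, 12 to 58 mm above the underside; below 10 mm a base 36 mm wide. This point: middle of the grip, 38 mm above the underside; x to the jaws, y from orange to red, z up. Jaw tips 175 mm ahead of it, tail 45 mm behind.
- reacher_mouth (a point): Point midway between the reacher's two rubber jaw pads, 160 mm ahead of the grip, 15 mm above the underside; axes as reacher_grip. The pads are 30 mm long (ending at the tips) and 4 to 26 mm above the underside; the open jaws are 84 mm wide outside.
- trigger (a joint): How far the red trigger is squeezed in, 0 to 0.014 m, against a spring (12 N at first, 19 N at the end); it springs back. It closes both jaws evenly: pads 54 mm apart at their rear and 71 mm at the tips when let go, 45 and 56 mm at 0.004, 30 mm and parallel at 0.0105, about 19 mm at 0.014. So an opening of about 48 mm holds the tool with its jaws still open.
- jaw_left: The reacher's jaw on its +y side; the origin is at its pivot.
- jaw_right: The reacher's jaw on its -y side; the origin is at its pivot.
- mat: Green mat, fixed, 300 x 110 mm, a thin sheet level with the bench (under 1 mm), where the reacher belongs; origin under its middle, x along its length (the reacher starts with its jaws to +x), z up.
- bay0 (a point): First of three bays in the shuttle's tray: middle of its floor, 28 mm above the bench; x along the bay and the tray's travel (away from the robot), y across, z up. Each bay is 72 x 36 mm inside, walls 14 mm high above its floor; one cell lies lengthways in it. Bays are 46 mm apart.
- bay1 (a point): The middle bay of the three, otherwise like bay0. With the tray at 0, a measuring bridge (underside 108 mm, top 150 mm above the bench) spans the tray's path from 108 to 143 mm ahead of this point, with a leg at each side.
- bay2 (a point): The third bay, the one next to the star handle, otherwise like bay0.
- tray (a joint): How far the tray has run from its loading position (0) to its end stop under the bridge (0.100 m). It starts at up to 0.0125. It is geared to the star handle, 12.5 mm per radian, and hard to push by itself.
- star (a joint): Angle of the star handle, 0 to 8.0 rad; it grows as it turns anticlockwise seen from above, which drives the tray to the bridge. It stays where it is left; turning takes about 0.35 N m. At 0 its red-tipped spoke points along the x axis of star_hub, the others at quarter turns.
- star_hub (a point): Middle of the star handle, 100 mm up, axis upright: hub radius 22 mm, four level spokes 12 mm thick reaching 75 mm out, 20 mm ball on each end. Gearbox below, 100 x 92 mm, 70 high. Axes fixed: x as the bays', z up. A clear guard plate with a yellow edge (x from 22 to 102 mm, y within 85 mm, 125 to 130 mm above the bench) covers the far half, so push spokes on the robot's side only.
- wash_bottle: White wash bottle, 64 mm across and 160 mm tall, a bystander; origin under its middle.
- beaker: Glass beaker, 72 mm across and 85 mm tall, a bystander; origin under its middle.
- sample_jar: Amber jar, 70 mm across and 90 mm tall, a bystander; origin under its middle.
Not all that is in view belongs to the job. Leave any red or yellow look-alike of the part that bears cellA_mid alone.

How it is judged:
By the outcome, as a careful person would: the job done as asked, in the order asked, and still so for the second after the job is handed in, with the robot touching nothing.
Of cellA, cellB, cellC only 2 to 3 are there at a start; the rules pass over those that are not, and their reading is None.
At some moment in a run one of cellA, cellB, cellC may be knocked a few centimetres aside while the robot is not near it.
It also fails if it takes over 210 s, if anything falls off the work surface, if the arm or the gripper's body presses on something with over 40 N, if the wrist force passes 120 N, or if a joint passes its speed limit or range.

### The arm

A 6-joint arm with a two-finger parallel gripper is mounted at the origin on the work surface. World frame = base frame: x ahead of the robot, y to its left, z up, the work surface at z = 0. Lengths are in m, angles in rad, forces in N, time in s.
With the tool pointing down it reaches from about 0.3 to 0.775 m from the base axis. Payload 14.6 kg.
Tool frame: the origin (TCP) lies midway between the tips of the shut fingers; the grasp point (between the pads) lies 19 mm behind it (ctrl.tcp_to_grasp is the z of the grasp point in the tool frame, in m); z points along the fingers, y is the line along which they close (so a half turn about z gives the same grasp; the last joint's range is limited). The gripper opens to 94 mm and grips with 3 to 60 N. Pads are 16 mm wide; open, the fingers measure 119 mm over their backs; the gripper's body (75 mm by 177 mm) begins 78 mm behind the grasp point.
Start: joints at [1.036, 0.3, 1.521, -0, 1.321, -0.067], TCP at [0.248, 0.491, 0.176] pointing down, gripper open.
Joint ranges: [-3.03, 3.03], [-0.79, 2.21], [0.23, 2.52], [-1.04, 4.18], [0, 3.07], [-2.55, 2.55]. Speed limits (rad/s): [2.22, 2.22, 2.57, 3.14, 3.14, 3.14].

### API

Orientations are given as [roll, pitch, yaw] about the fixed x, y, z axes, in that order (R = Rz(yaw) Ry(pitch) Rx(roll)).
In Python, from station import monitor, camera, ctrl gives the robot as it stands.
- The arm moves only by the tool apply_moves, never from a script. Its argument "plan" is one flat list of numbers, 4 for each row, row after row: the shift along the tool's x, y, z in mm, then the turn about the tool's z in rad. In form: [dx, dy, dz, spin, dx, dy, dz, spin, ...]. A call has 1 to 20 rows; each row shifts and turns the commanded pose from where the row before left it, along the tool's axes as they then stand; what a row does not reach is not made up. A row lasts 1/10 s, in which the tool goes at most 50 mm and 8.59 degrees, less where a joint would pass 70% of its speed; a pose out of reach is approached as far as the arm can. A call is refused whole if a number of a shift passes 50 or a number of a turn 0.15, either way. A call with a gripper value outside its range is refused whole. "hand" is the gripper command: -1 is shut, 1 is fully open, values between are in proportion, set as the call begins (left out, the last holds). The fingers move at their own pace and stop on an object; "squeeze" is the grip in N (left out, the last holds). Time passes only in rows, so rows that do not move let the fingers close. It gives the time, the measured TCP pose, the force, the opening and the grip force at its end, in the units of the state.
- monitor.get_obs(): the state, without advancing time (a new reading comes with each control period).
- camera(name): name is "scene" or "top" or "wrist"; returns a dict with "image" (384x512x3 uint8, red, green, blue), "range_z" (384x512 float32, m along the optical axis (not along the pixel's ray), 0 where there is no reading), "mtx" (3x3 intrinsics, pixels), "rvec" (rotation vector, rad) and "tvec" (3), from world to camera coordinates, as OpenCV has them. Camera axes: x right, y down, z forward; pixel columns grow to the right and rows downward; lengths in m; the calibration is good to about 2 mm. The wrist camera is an equidistant fisheye: a pixel r from the principal point sees the ray r / f radians off the axis. A picture is of the moment at which its call begins.
- ctrl.hand_in(): hands the job in; it is judged then, once.
The state is a dict: "time_s": time; "qpos": joint angles; "joint_vel": joint speeds; "tau": joint torques, N m; "ee_pos": TCP position; "eef_rot": TCP orientation; "force": force on the tool from outside, world axes, zero at the start; "moment": the same for the moment, N m; "grip_width": finger opening in m; "grip_force": force on a finger pad.
Only numpy, scipy, OpenCV 4.12 (cv2) and the standard library are available. Lean on these libraries where they do the work, as an engineer would, in place of code of your own. Each camera call takes 0.05 s, during which the arm holds its last target. There are 200 camera calls.

## Working session

There is one attempt and no reset: what is moved stays moved. The work goes in short steps, Python scripts to look and compute and a tool call to move; the robot and the scene stay as the last step left them, time stands still between calls to the robot, and variables do not carry over. Pictures are saved under pics/ and viewed, at most 14 in all, crops included, and the job is handed in when it is done.

Besides the shell and the picture viewer there is one more tool, called after "Request:" by a JSON object that holds its "op" and its "data", one argument or row to a line. apply_moves: Moves the arm, as the interface text tells. Its arguments: {"type":"object","properties":{"plan":{"type":"array","items":{"type":"number"}},"hand":{"type":"number"},"squeeze":{"type":"number"}},"required":["plan"]}

```bash
ls; mkdir -p pics; cat > h.py <<'E'
import numpy as np, cv2
from station import monitor, camera, ctrl
def cloud(c):
    z=c["range_z"].astype(float); K=c["mtx"]; R=cv2.Rodrigues(np.array(c["rvec"]))[0]; t=np.array(c["tvec"]).ravel()
    v,u=np.mgrid[:384,:512]
    p=np.stack([(u-K[0,2])/K[0,0]*z,(v-K[1,2])/K[1,1]*z,z],-1)
    w=(p-t)@R; w[z<=0]=np.nan
    return w
def save(c,n,box=None,s=1):
    im=c["image"][:,:,::-1]
    if box: im=im[box[1]:box[3],box[0]:box[2]]
    cv2.imwrite(n,cv2.resize(im,None,fx=s,fy=s,interpolation=cv2.INTER_CUBIC))
E
python3 - <<'E'
from h import *
import pickle
for n in("scene","top"):
    c=camera(n); pickle.dump(c,open(n+".pkl","wb")); save(c,f"pics/{n}0.png",s=1.5)
    R=cv2.Rodrigues(np.array(c["rvec"]))[0]; print(n,-R.T@np.array(c["tvec"]).ravel(),R[2])
print(monitor.get_obs(), ctrl.tcp_to_grasp)
E
```

```text
pics
scene [1.66905709 0.56506957 0.97414083] [-0.74736877 -0.30568995 -0.58990981]
top [0.35558066 0.13464694 1.60252042] [ 0.10718709 -0.01123809 -0.99417535]
{'time_s': 0.1, 'qpos': array([ 1.03639319e+00,  3.00399463e-01,  1.52154558e+00, -1.01803893e-05,
        1.32072105e+00, -6.65759103e-02]), 'joint_vel': array([ 0.00092804, -0.00040984, -0.00278511, -0.00087126,  0.00281832,
        0.00196759]), 'tau': array([ 3.13992619e-03, -5.32648194e+01, -3.53288341e+01,  7.09666614e-02,
        2.35524040e-02,  1.74877073e-05]), 'ee_pos': array([0.24786966, 0.49066059, 0.17554067]), 'eef_rot': array([-3.14052094e+00, -6.15731110e-05,  2.67376792e+00]), 'force': array([0.59770953, 0.15439443, 0.52683937]), 'moment': array([-0.05878769, -0.036593  , -0.0062078 ]), 'grip_force': 0.0, 'grip_width': 0.09383423246812486} -0.0188
```

View pics/top0.png

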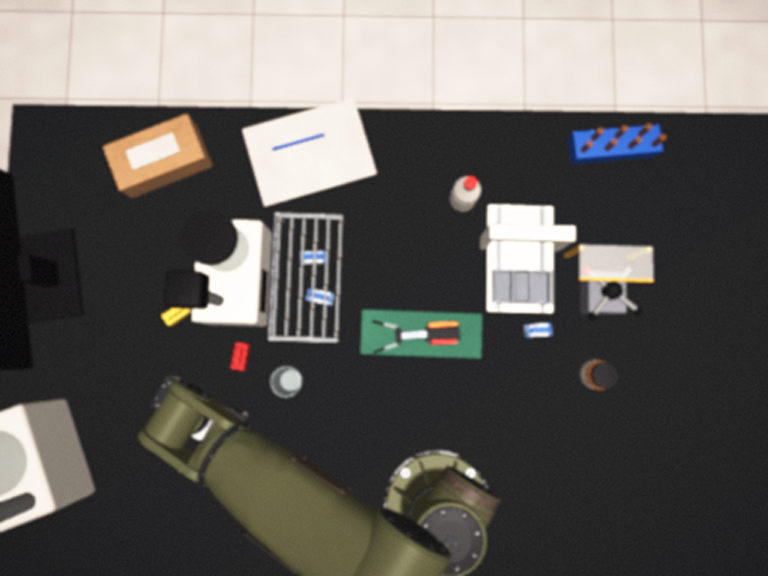

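View pics/scene0.png

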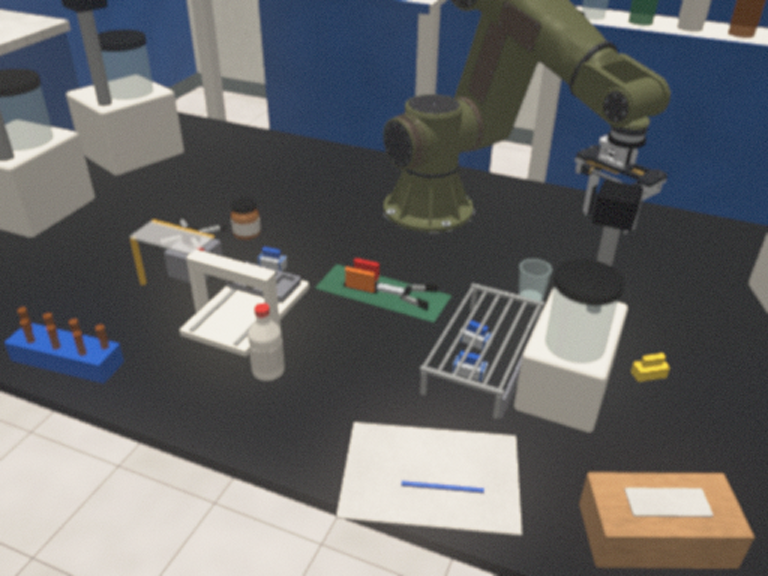

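Top view: up is +x, left is +y. Candidates for cells: blue-banded ones at (313,257) and (320,297) under the shelf and (538,330) on the bench. All three fit the description. The red one at (240,357) and the yellow one at (177,315) are look-alikes to leave alone. Bottle (465,192), beaker (286,380), jar (598,375). The reacher lies on the mat with its jaws toward the shelf.

```bash
cat >> h.py <<'E'
def blobs(c,lo,hi,zr,xr=(0.15,0.85),yr=(-0.5,0.6),amin=6):
    hsv=cv2.cvtColor(np.ascontiguousarray(c["image"]),cv2.COLOR_RGB2HSV); w=cloud(c)
    m=cv2.inRange(hsv,lo,hi)>0
    with np.errstate(invalid='ignore'):
        m&=(w[...,2]>zr[0])&(w[...,2]<zr[1])&(w[...,0]>xr[0])&(w[...,0]<xr[1])&(w[...,1]>yr[0])&(w[...,1]<yr[1])
    n,l,s,ce=cv2.connectedComponentsWithStats(m.astype(np.uint8))
    out=[]
    for i in range(1,n):
        if s[i,4]<amin: continue
        p=w[l==i]; r=cv2.minAreaRect(p[:,:2].astype(np.float32))
        out.append(dict(px=ce[i].round(0),n=int(s[i,4]),mean=p.mean(0).round(4),zmax=p[:,2].max().round(3),rect=(np.round(r[0],4),np.round(r[1],4),round(r[2],1))))
    return out
E
python3 - <<'E'
from h import *
import pickle
for n in("top","scene"):
    c=pickle.load(open(n+".pkl","rb")); print("==",n)
    for nm,lo,hi,zr in(("blue",(100,120,60),(125,255,255),(0.005,.1)),("green",(65,80,40),(90,255,255),(-.01,.02)),("orange",(8,150,120),(18,255,255),(.02,.2)),("red",(0,170,100),(5,255,255),(.02,.2)),("yellow",(19,120,120),(32,255,255),(.01,.2)),):
        for b in blobs(c,lo,hi,zr): print(nm,*b.values())
c=pickle.load(open("top.pkl","rb")); w=cloud(c)
for nm,box in dict(shelf=(175,138,232,232),tray=(320,132,375,212),star=(385,160,440,215)).items():
    q=w[box[1]:box[3],box[0]:box[2]].reshape(-1,3)
    for a,b in((.02,.036),(.036,.05),(.05,.075),(.09,.12),(.12,.135),(.135,.16)):
        s=q[(q[:,2]>a)&(q[:,2]<b)]
        if len(s)>15: print(nm,a,b,len(s),np.percentile(s[:,0],[1,50,99]).round(3),np.percentile(s[:,1],[1,50,99]).round(3),np.median(s[:,2]).round(3))
save(c,"pics/shelfcrop.png",(170,130,300,240),6)
save(c,"pics/traycrop.png",(310,125,445,225),5.9)
E
```

```text
== top
blue [205. 170.] 10 [0.5988 0.3229 0.0451] 0.051 (array([0.5989, 0.3232]), array([0.0051, 0.0152]), 1.2)
blue [213. 170.] 9 [0.6    0.2931 0.0405] 0.052 (array([0.5995, 0.2931]), array([0.0061, 0.0127]), 22.9)
blue [212. 197.] 9 [0.5017 0.2953 0.0473] 0.052 (array([0.5016, 0.2946]), array([0.0168, 0.0055]), 76.1)
blue [361. 219.] 26 [ 0.4246 -0.2519  0.0416] 0.053 (array([ 0.4266, -0.2507]), array([0.0113, 0.0547]), 4.2)
green [279. 222.] 1873 [4.128e-01 4.530e-02 1.000e-04] 0.02 (array([0.413 , 0.0411]), array([0.3067, 0.116 ]), 88.4)
orange [295. 216.] 48 [ 0.4332 -0.0073  0.0574] 0.065 (array([ 0.4337, -0.0061]), array([0.0093, 0.0685]), 2.6)
orange [393. 249.] 17 [ 0.3167 -0.3576  0.064 ] 0.072 (array([ 0.3144, -0.3585]), array([0.0427, 0.0108]), 2.7)
red [313. 121.] 36 [ 0.757  -0.0618  0.1593] 0.166 (array([ 0.757 , -0.0618]), array([0.0163, 0.0276]), 57.6)
red [159. 237.] 137 [0.3529 0.4861 0.033 ] 0.055 (array([0.353 , 0.4876]), array([0.0306, 0.064 ]), 80.8)
yellow [380. 169.] 7 [ 0.6103 -0.3198  0.0548] 0.083 (array([ 0.611 , -0.3199]), array([0.0012, 0.0058]), 74.5)
[... 2053 characters left out ...]
204 -0.106] 0.041
tray 0.05 0.075 25 [0.519 0.629 0.657] [-0.299 -0.129 -0.105] 0.061
tray 0.09 0.12 16 [0.627 0.633 0.659] [-0.209 -0.107 -0.106] 0.106
tray 0.12 0.135 43 [0.625 0.627 0.659] [-0.277 -0.162 -0.106] 0.129
tray 0.135 0.16 507 [0.625 0.642 0.66 ] [-0.273 -0.19  -0.107] 0.149
star 0.02 0.036 40 [0.464 0.494 0.546] [-0.441 -0.358 -0.355] 0.027
star 0.036 0.05 29 [0.468 0.503 0.543] [-0.36  -0.357 -0.355] 0.045
star 0.05 0.075 333 [0.465 0.494 0.542] [-0.446 -0.385 -0.356] 0.068
star 0.09 0.12 285 [0.448 0.498 0.571] [-0.466 -0.396 -0.342] 0.107
star 0.12 0.135 1121 [0.521 0.576 0.616] [-0.488 -0.405 -0.319] 0.129
star 0.135 0.16 35 [0.537 0.575 0.613] [-0.485 -0.384 -0.317] 0.136
```

View pics/shelfcrop.png

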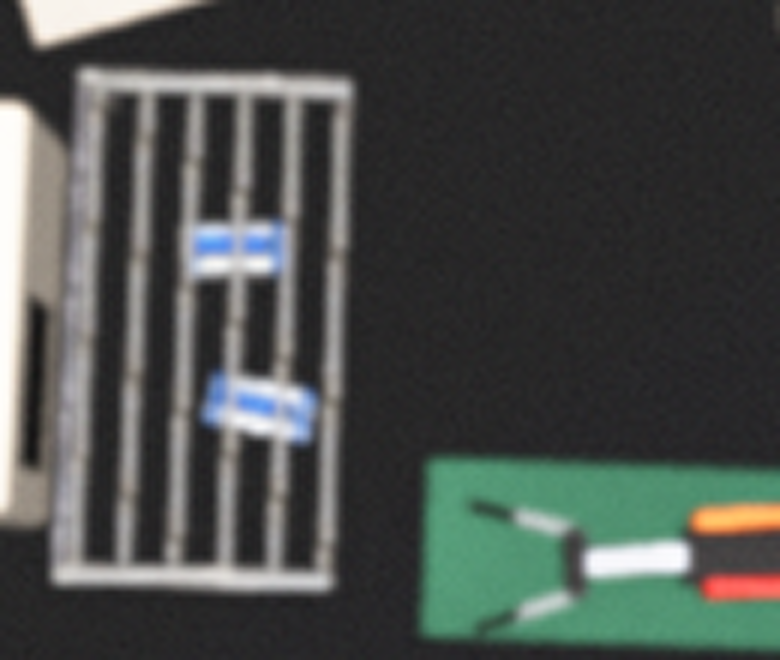

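View pics/traycrop.png

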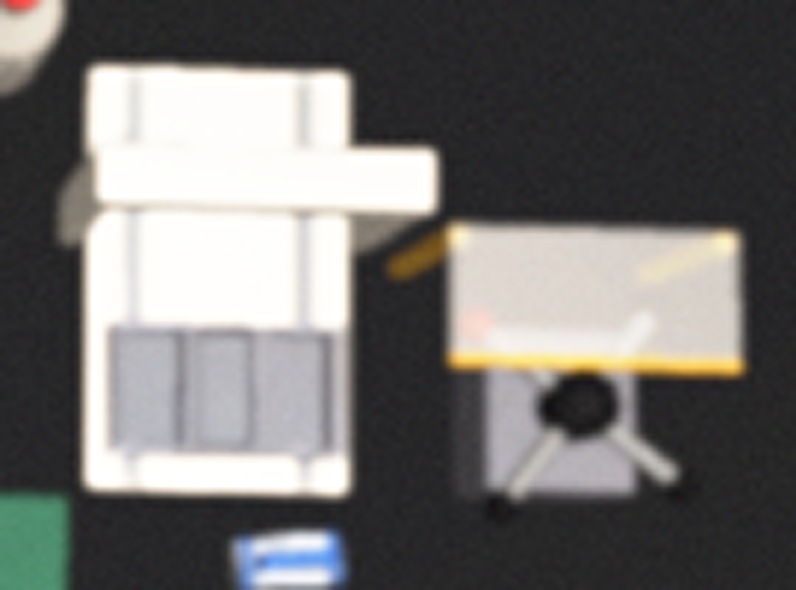

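The crops confirm three blue-banded cells: two under the shelf at (238,247) and (260,407) in the shelf crop, and the open-bench one at (290,560) in the tray crop. The tray's three bays are at (145..295,390). The star's red spoke is at (475,322) with the hub at (580,405), so about 0.9 rad. I'll go to the reacher first.

Request:
{"op": "apply_moves", "data": {
  "plan": [0, 0, 0, 0.132, 0, 0, 0, 0.132, 0, 0, 0, 0.132, 0, 0, 0, 0.132, 0, 0, 0, 0.132, 0, 0, 0, 0.132, 0, 0, 0, 0.132, 0, 0, 0, 0.134, -42, 12, 0, 0, -42, 12, 0, 0, -42, 12, 0, 0, -42, 12, 0, 0, -42, 12, 0, 0, -42, 12, 0, 0, -42, 12, 0, 0, -42, 12, 0, 0, -42, 12, 0, 0, -42, 12, 0, 0, -42, 12, 0, 0, -40, 11, 0, 0],
  "hand": 1,
  "squeeze": 30
}}

```text
time_s: 2.1
ee_pos: [0.4136, -0.0061, 0.176]
eef_rot: [3.142, 0.0, 1.615]
force: [0.5, 0.1, 1.2]
grip_width: 0.0941
grip_force: 0.0
```

```bash
cat >> h.py <<'E'
def wcloud(c):
    z=c["range_z"].astype(float); K=c["mtx"]; R=cv2.Rodrigues(np.array(c["rvec"]))[0]; t=np.array(c["tvec"]).ravel()
    v,u=np.mgrid[:384,:512]; a=(u-K[0,2])/K[0,0]; b=(v-K[1,2])/K[1,1]; r=np.hypot(a,b)
    f=np.where(r>1e-6,np.tan(np.minimum(r,1.45))/np.maximum(r,1e-6),1)
    p=np.stack([a*f*z,b*f*z,z],-1); w=(p-t)@R; w[(z<=0)|(r>1.4)]=np.nan
    return w
def ortho(c,x0,x1,y0,y1,n,wr=True,s=2.0):
    """top-down map, s px/mm: up=+x,left=+y, splat highest points"""
    w=wcloud(c) if wr else cloud(c); im=c["image"].reshape(-1,3)[:,::-1]; p=w.reshape(-1,3)
    k=np.isfinite(p[:,0]); p=p[k]; im=im[k]; o=np.argsort(p[:,2]); p=p[o]; im=im[o]
    H=int((x1-x0)*1000*s); W=int((y1-y0)*1000*s); g=np.zeros((H,W,3),np.uint8)
    i=((x1-p[:,0])*1000*s).astype(int); j=((y1-p[:,1])*1000*s).astype(int)
    for a in(-1,0,1):
        for b in(-1,0,1):
            ii,jj=i+a,j+b; m=(ii>=0)&(ii<H)&(jj>=0)&(jj<W); g[ii[m],jj[m]]=im[m]
    cv2.imwrite(n,g)
def pose():
    o=monitor.get_obs(); return np.r_[o["ee_pos"],o["eef_rot"]]
def to(x,y,z,psi,cur=None):
    p=pose(); spin=-(((psi-p[5])+np.pi)%(2*np.pi)-np.pi); d=np.array([x,y,z])-p[:3]
    c,s=np.cos(psi),np.sin(psi)
    print("spin %.3f then dx %.1f dy %.1f dz %.1f mm"%(spin,1e3*(c*d[0]+s*d[1]),1e3*(s*d[0]-c*d[1]),-1e3*d[2]))
E
python3 - <<'E'
from h import *
print(pose().round(4))
c=camera("wrist"); R=cv2.Rodrigues(np.array(c["rvec"]))[0]; print("cam",(-R.T@np.array(c["tvec"]).ravel()).round(3),R[2].round(2))
import pickle; pickle.dump(c,open("w1.pkl","wb"))
save(c,"pics/w1.png",s=1.3)
w=wcloud(c)
hsv=cv2.cvtColor(np.ascontiguousarray(c["image"]),cv2.COLOR_RGB2HSV)
near=(abs(w[...,0]-.415)<.08)&(abs(w[...,1]-.05)<.2)&(w[...,2]>.045)&(w[...,2]<.075)
for nm,m in(("orange",(hsv[...,0]>7)&(hsv[...,0]<20)&(hsv[...,1]>130)),("red",((hsv[...,0]<6)|(hsv[...,0]>170))&(hsv[...,1]>130))):
    q=w[m&near]; print(nm,len(q),q.mean(0).round(4) if len(q) else"")
    if len(q): r=cv2.minAreaRect(q[:,:2].astype(np.float32)); print(r)
near=(abs(w[...,0]-.415)<.08)&(abs(w[...,1]-.14)<.06)&(w[...,2]>.015)&(w[...,2]<.04)
q=w[near]; print(len(q))
if len(q):
  for y in np.arange(.08,.2,.01):
    s=q[abs(q[:,1]-y)<.005]
    if len(s): print(y.round(2),np.unique(s[:,0].round(3)),s[:,2].max().round(3))
E
```

```text
[ 0.4136 -0.0061  0.176   3.1416  0.      1.6154]
cam [0.41  0.074 0.385] [ 0.01 -0.28 -0.96]
orange 112 [0.4308 0.0026 0.0558]
((0.41504013538360596, -0.008811768144369125), (0.05189027637243271, 0.06968571990728378), 2.698429822921753)
red 353 [ 0.3946 -0.0109  0.0576]
((0.39436331391334534, -0.009859317913651466), (0.009139444679021835, 0.05905206501483917), 2.006103992462158)
1077
0.08 [0.402 0.403 0.404 0.405 0.406 0.407 0.408 0.41  0.411 0.412 0.413 0.414
 0.415 0.416 0.417] 0.018
0.09 [0.388 0.389 0.39  0.391 0.392 0.393 0.394 0.395 0.396 0.397 0.398 0.399
 0.4   0.401 0.402 0.403 0.404 0.405 0.406 0.407 0.408 0.409 0.41  0.411
 0.412 0.413 0.414 0.415 0.416 0.417 0.418 0.419 0.42  0.421 0.422 0.423
 0.424 0.425 0.426 0.427 0.428 0.429 0.43  0.431] 0.021
0.1 [0.384 0.385 0.386 0.387 0.388 0.389 0.39  0.391 0.392 0.393 0.394 0.395
 0.396 0.397 0.398 0.399 0.4   0.401 0.402 0.403 0.404 0.405 0.406 0.407
 0.408 0.409 0.41  0.411 0.412 0.413 0.414 0.415 0.416 0.417 0.418 0.419
 0.42  0.421 0.422 0.423 0.424 0.425 0.426 0.427 0.428 0.429 0.43  0.431
 0.432 0.433] 0.021
0.11 [0.379 0.38  0.381 0.382 0.383 0.384 0.385 0.386 0.387 0.388 0.389 0.39
 0.427 0.428 0.429 0.43  0.431 0.432 0.433 0.434 0.435 0.436] 0.02
0.12 [0.377 0.379 0.38  0.381 0.382 0.383 0.384 0.385 0.386 0.43  0.431 0.432
 0.433 0.434 0.435 0.436 0.437 0.438] 0.02
0.13 [0.373 0.374 0.375 0.376 0.377 0.378 0.379 0.38  0.381 0.382 0.433 0.434
 0.435 0.436 0.437 0.438 0.439 0.44  0.441] 0.029
0.14 [0.371 0.372 0.373 0.374 0.375 0.376 0.377 0.378 0.379 0.435 0.436 0.437
 0.438 0.439 0.44  0.441 0.442 0.443] 0.029
0.15 [0.366 0.367 0.368 0.369 0.37  0.371 0.372 0.373 0.374 0.375 0.438 0.439
 0.44  0.441 0.442 0.443 0.444 0.445] 0.03
0.16 [0.366 0.367 0.368 0.369 0.371 0.372 0.44  0.441 0.442 0.443 0.444 0.445
 0.446 0.447 0.448] 0.028
```

View pics/w1.png

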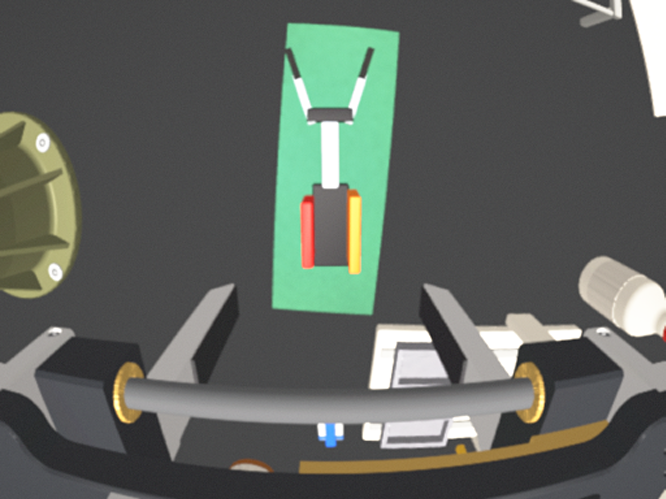

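The wrist view shows the reacher on the mat, with its plates at (308..355,230) and its jaws at (293..370,50). The measured grip is about (0.415,-0.009), yaw 1.62. I'll go down on it, hold it at 48 mm and lift 30 mm.

Request:
{"op": "apply_moves", "data": {
  "plan": [-3, 1.5, 30, 0, 0, 0, 40, 0, 0, 0, 40, 0, 0, 0, 30, 0, 0, 0, 16, 0, 0, 0, 0, 0]
}}

```text
time_s: 2.75
ee_pos: [0.4136, -0.0069, 0.0182]
eef_rot: [-3.137, -0.001, 1.616]
force: [0.7, -0.4, 1.4]
grip_width: 0.0939
grip_force: 0.0
```

Request:
{"op": "apply_moves", "data": {
  "plan": [0, 0, 0, 0, 0, 0, 0, 0, 0, 0, 0, 0, 0, 0, 0, 0, 0, 0, 0, 0, 0, 0, 0, 0, 0, 0, 0, 0, 0, 0, 0, 0, 0, 0, -5, 0, 0, 0, -10, 0, 0, 0, -15, 0, 0, 0, 0, 0],
  "hand": 0.021,
  "squeeze": 40
}}

```text
time_s: 3.95
ee_pos: [0.4157, -0.0072, 0.0517]
eef_rot: [3.14, 0.0, 1.616]
force: [0.5, -0.5, -3.4]
grip_width: 0.0484
grip_force: 13.6
```

```bash
python3 - <<'E'
from h import *
import pickle
print(pose().round(4), monitor.get_obs()["grip_width"])
c=camera("wrist"); pickle.dump(c,open("w2.pkl","wb")); w=wcloud(c)
# jaws
near=(abs(w[...,0]-.415)<.08)&(abs(w[...,1]-.13)<.07)&(w[...,2]>.036)&(w[...,2]<.075)
q=w[near]
for y in np.arange(.1,.19,.01):
    s=q[abs(q[:,1]-y)<.005]
    if len(s):
        s_=s[s[:,0]<.407]; t_=s[s[:,0]>.407]
        print(y.round(2),s_[:,0].min().round(4),s_[:,0].max().round(4),t_[:,0].min().round(4),t_[:,0].max().round(4),s[:,2].max().round(3))
# shelf from initial top image: fit rails and cells
c=pickle.load(open("top.pkl","rb")); w=cloud(c); h=(w[...,2]>.05)&(w[...,2]<.08)&(w[...,0]>.35)&(w[...,0]<.75)&(w[...,1]>.22)&(w[...,1]<.45)
q=w[h]; print("shelf",cv2.minAreaRect(q[:,:2].astype(np.float32)))
for x in np.arange(.42,.69,.03):
    s=q[abs(q[:,0]-x)<.01]; print(x.round(2), s[:,1].min().round(4),end=" ")
print()
hsv=cv2.cvtColor(np.ascontiguousarray(c["image"]),cv2.COLOR_RGB2HSV)
for x0,y0 in((.6,.305),(.503,.297),(.4255,-.249)):
    m=(abs(w[...,0]-x0)<.04)&(abs(w[...,1]-y0)<.06)&(w[...,2]>.012)&(w[...,2]<.056)
    q=w[m]; print(len(q),q.mean(0).round(4),cv2.minAreaRect(q[:,:2].astype(np.float32)))
    f=q[(q[:,2]>.04)]; 
    if len(f)>5:
        print(" fin",len(f),f.mean(0).round(4), cv2.minAreaRect(f[:,:2].astype(np.float32)),cv2.fitLine(f[:,:2].astype(np.float32),cv2.DIST_L2,0,.01,.01).ravel().round(3))
E
```

```text
[ 4.1570e-01 -7.2000e-03  5.1700e-02  3.1395e+00  4.0000e-04  1.6159e+00] 0.04838927141514598
0.1 0.3844 0.4068 0.4071 0.4325 0.05
0.11 0.3816 0.3906 0.4259 0.4337 0.05
0.12 0.3789 0.3883 0.4269 0.4354 0.049
0.13 0.3754 0.3855 0.4288 0.4371 0.058
0.14 0.3741 0.3831 0.4303 0.4377 0.058
0.15 0.373 0.3801 0.4317 0.439 0.058
0.16 0.3772 0.3772 0.4333 0.4333 0.043
shelf ((0.5459645986557007, 0.33567872643470764), (0.18366441130638123, 0.3108653426170349), 88.48551177978516)
0.42 0.2483 0.45 0.2491 0.48 0.2457 0.51 0.2465 0.54 0.2466 0.57 0.2435 0.6 0.2443 0.63 0.2445 0.66 0.2415 
121 [0.5976 0.3093 0.0337] ((0.5997673869132996, 0.30845096707344055), (0.03452237695455551, 0.12025357037782669), 9.420113563537598)
 fin 42 [0.5994 0.3114 0.0471] ((0.5959916710853577, 0.3078491985797882), (0.026388557627797127, 0.12031271308660507), 9.65213394165039) [ 0.133 -0.991  0.599  0.311]
130 [0.5003 0.2924 0.032 ] ((0.5064156651496887, 0.28440964221954346), (0.08180396258831024, 0.04444532096385956), 78.97709655761719)
 fin 39 [0.5012 0.2917 0.0483] ((0.5058989524841309, 0.2775651812553406), (0.07098894566297531, 0.03439854457974434), 71.93489074707031) [0.272 0.962 0.501 0.292]
147 [ 0.4228 -0.243   0.0306] ((0.4173697531223297, -0.24551337957382202), (0.040706563740968704, 0.06598301976919174), 0.4706825017929077)
 fin 41 [ 0.4233 -0.2442  0.0472] ((0.42351633310317993, -0.24435415863990784), (0.01118703093379736, 0.042760562151670456), 1.3108932971954346) [ 0.125 -0.992  0.423 -0.244]
```

Request:
{"op": "apply_moves", "data": {
  "plan": [0, 0, 0, 0.105, 0, 0, 0, 0.105, 0, 0, 0, 0.106, 24, 3, 0, 0, 24, 2.5, 0, 0, 0, 0, 12, 0, 0, 0, 12, 0, 0, 0, 3, 0, 0, 0, 0, 0, 0, 0, 0, 0]
}}

```text
time_s: 5.0
ee_pos: [0.4331, 0.0373, 0.023]
eef_rot: [-3.141, 0.0, 1.299]
force: [-0.6, -0.6, -3.8]
grip_width: 0.0482
grip_force: 13.6
```

```bash
python3 - <<'E'
from h import *
import pickle
print(pose().round(4), monitor.get_obs()["grip_width"])
c=camera("wrist"); pickle.dump(c,open("w3.pkl","wb")); save(c,"pics/w3.png",(120,0,512,300),2); w=wcloud(c)
hsv=cv2.cvtColor(np.ascontiguousarray(c["image"]),cv2.COLOR_RGB2HSV); bl=cv2.inRange(hsv,(100,100,50),(125,255,255))>0
for x0,y0 in((.598,.306),(.50,.291)):
    for a,b in((.036,.056),(.015,.034)):
        q=w[bl&(abs(w[...,0]-x0)<.04)&(abs(w[...,1]-y0)<.05)&(w[...,2]>a)&(w[...,2]<b)]
        if len(q)>5: print(a,len(q),q.mean(0).round(4),cv2.minAreaRect(q[:,:2].astype(np.float32)),cv2.fitLine(q[:,:2].astype(np.float32),cv2.DIST_HUBER,0,.001,.01).ravel().round(3),np.percentile(q[:,1],[2,98]).round(4))
E
```

```text
[ 4.3310e-01  3.7300e-02  2.3000e-02 -3.1414e+00  1.0000e-04  1.2992e+00] 0.048203968347142294
```

View pics/w3.png

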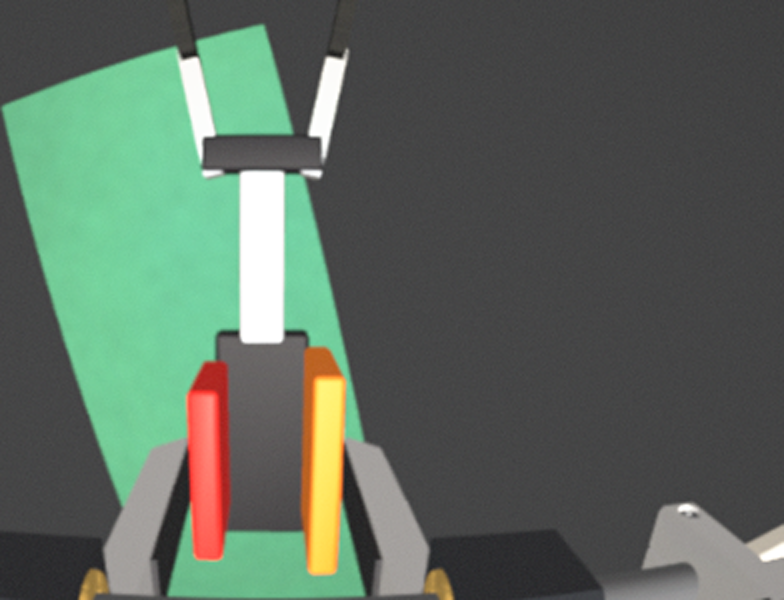

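The wrist view shows the reacher held straight, plates at (208,470)/(323,470); the shelf is out of its view. I'll advance halfway and check from the top camera.

Request:
{"op": "apply_moves", "data": {
  "plan": [15, 0, 0, 0, 15, 0, 0, 0, 15, 0, 0, 0, 10, 0, 0, 0, 0, 0, 0, 0, 0, 0, 0, 0]
}}

```text
time_s: 5.65
ee_pos: [0.4478, 0.0904, 0.023]
eef_rot: [-3.141, 0.0, 1.3]
force: [0.9, 0.1, -2.8]
grip_width: 0.0485
grip_force: 13.5
```

```bash
python3 - <<'E'
from h import *
import pickle
print(pose().round(4))
c=camera("top"); pickle.dump(c,open("t3.pkl","wb")); save(c,"pics/t3.png",(175,135,275,215),7.5)
E
```

```text
[ 4.4780e-01  9.0400e-02  2.3000e-02 -3.1415e+00  2.0000e-04  1.3001e+00]
```

View pics/t3.png

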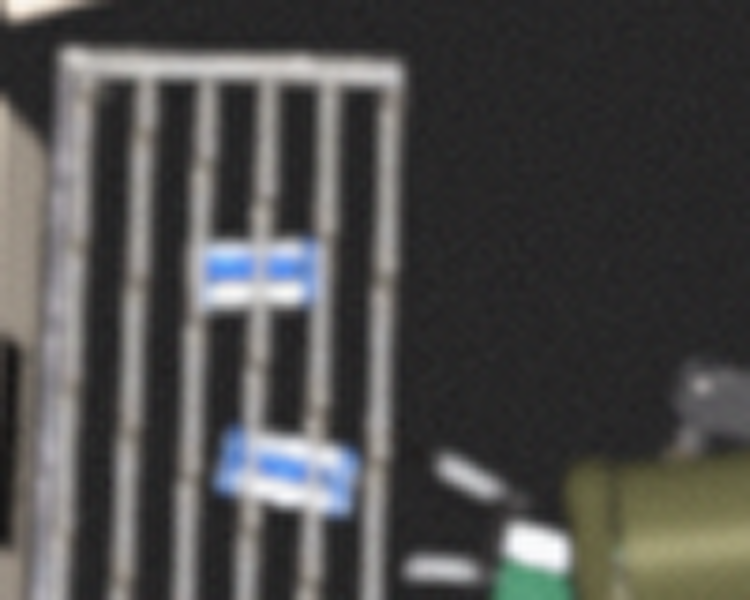

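The top view shows the jaw arms at (437,458)/(405,568) in line with cell L at (287,472), about 54 mm from mouth to centre and perhaps 2 mm low. I'll go in and squeeze.

Request:
{"op": "apply_moves", "data": {
  "plan": [12, 1, 0, 0, 12, 1, 0, 0, 12, 1, 0, 0, 10, 0, 0, 0, 2, 0, 0, 0, 0, 0, 0, 0]
}}

```text
time_s: 6.3
ee_pos: [0.4636, 0.1365, 0.0229]
eef_rot: [-3.141, 0.0, 1.301]
force: [0.4, -0.5, -3.1]
grip_width: 0.0485
grip_force: 13.5
```

Request:
{"op": "apply_moves", "data": {
  "plan": [0, 0, 0, 0, 0, 0, 0, 0, 0, 0, 0, 0, 0, 0, 0, 0, 0, 0, 0, 0, 0, 0, 0, 0, 0, 0, 0, 0, 0, 0, 0, 0],
  "hand": -0.25,
  "squeeze": 35
}}

```text
time_s: 7.1
ee_pos: [0.4637, 0.1361, 0.0231]
eef_rot: [3.142, 0.0, 1.3]
force: [-0.7, 0.2, -2.5]
grip_width: 0.0395
grip_force: 35.0
```

Request:
{"op": "apply_moves", "data": {
  "plan": [-4, 1, 0, 0, -8, 2, 0, 0, -10, 2.7, 0, 0, -10, 2.7, 0, 0, -10, 2.7, 0, 0, -10, 2.7, 0, 0, -10, 2.7, 0, 0, -10, 2.7, 0, 0, -10, 2.7, 0, 0, -10, 2.7, 0, 0, -10, 2.7, 0, 0, -10, 2.7, 0, 0, -10, 2.7, 0, 0, -10, 2.7, 0, 0, -5, 1, 0, 0, 0, 0, 0, 0]
}}

```text
time_s: 8.7
ee_pos: [0.4621, -0.0064, 0.0231]
eef_rot: [3.141, 0.0, 1.299]
force: [-0.1, -0.2, -2.1]
grip_width: 0.0402
grip_force: 35.0
```

```bash
python3 - <<'E'
from h import *
import pickle
print(pose().round(4),monitor.get_obs()["grip_width"])
c=camera("top"); pickle.dump(c,open("t4.pkl","wb"))
for b in blobs(c,(100,120,60),(125,255,255),(0.005,.1)): print(*b.values())
c=camera("scene")
for b in blobs(c,(100,120,60),(125,255,255),(0.005,.1)): print(*b.values())
c=camera("wrist"); save(c,"pics/w4.png",(100,0,512,300),1.8)
E
```

```text
[ 4.6210e-01 -6.4000e-03  2.3100e-02  3.1415e+00  3.0000e-04  1.2990e+00] 0.04015927906190693
[205. 170.] 10 [0.5985 0.3226 0.0473] 0.052 (array([0.5984, 0.3226]), array([0.0051, 0.0149]), 1.4)
[213. 170.] 10 [0.5996 0.2937 0.042 ] 0.054 (array([0.5991, 0.2937]), array([0.0062, 0.0139]), 21.1)
[249. 198.] 26 [0.5005 0.1589 0.0395] 0.054 (array([0.4986, 0.156 ]), array([0.0599, 0.0146]), 61.9)
[362. 219.] 27 [ 0.4245 -0.2532  0.042 ] 0.051 (array([ 0.4264, -0.2531]), array([0.0112, 0.0501]), 5.1)
[180. 167.] 47 [ 0.4301 -0.2445  0.0444] 0.051 (array([ 0.4275, -0.2458]), array([0.0463, 0.0202]), 87.0)
[276. 206.] 65 [0.505  0.1549 0.043 ] 0.05 (array([0.5041, 0.1556]), array([0.0438, 0.0155]), 68.5)
[307. 236.] 8 [0.6025 0.2906 0.0397] 0.048 (array([0.5981, 0.2885]), array([0.0215, 0.0064]), 27.0)
[314. 238.] 35 [0.606  0.3151 0.0429] 0.05 (array([0.6049, 0.3156]), array([0.0146, 0.02  ]), 11.0)
```

View pics/w4.png

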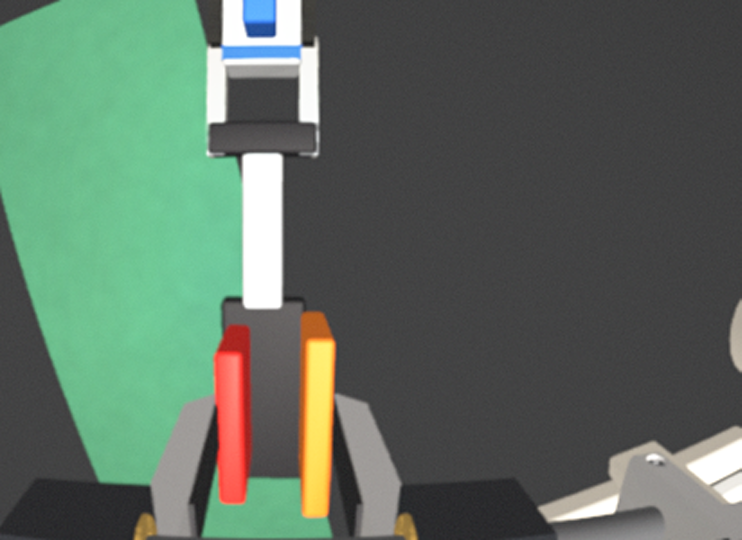

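Cell L is out in the open at about (0.503,0.156), gripped squarely and upright: its near band is at (262,52) between the jaw arms. I'll release it, back off, lift and line up with cell U.

Request:
{"op": "apply_moves", "data": {
  "plan": [0, 0, 0, 0, 0, 0, 0, 0, 0, 0, 0, 0, 0, 0, 0, 0, -8, 0, 0, 0, -16, 0, 0, 0, -18, 0, 0, 0, -18, 0, 0, 0, 0, 0, -20, -0.14, 0, 0, -20, -0.14, 0, 0, -20, 0, 18.5, 31, 0, 0, 18.5, 31, 0, 0, 18.5, 31, 0, 0, 18.5, 31, 0, 0, 18.5, 31, 0, 0, 0, 0, 0, 0],
  "hand": 0.021
}}

```text
time_s: 10.55
ee_pos: [0.6022, 0.0319, 0.0823]
eef_rot: [3.141, -0.0, 1.582]
force: [-1.0, -0.1, -2.7]
grip_width: 0.0484
grip_force: 13.5
```

Request:
{"op": "apply_moves", "data": {
  "plan": [0, 0, 20, 0, 0, 0, 20, 0, 0, 0, 14, 0, 0, 0, 6, 0, 12, 0, 0, 0, 15, 0, 0, 0, 15, 0, 0, 0, 8, 0, 0, 0, 0, 0, 0, 0, 0, 0, 0, 0]
}}

```text
time_s: 11.55
ee_pos: [0.5997, 0.0806, 0.0231]
eef_rot: [3.142, 0.0, 1.58]
force: [0.8, 0.0, -2.8]
grip_width: 0.0483
grip_force: 13.5
```

```bash
python3 - <<'E'
from h import *
import pickle
print(pose().round(4),monitor.get_obs()["grip_width"])
c=camera("top"); pickle.dump(c,open("t5.pkl","wb")); save(c,"pics/t5.png",(175,135,275,215),7.5)
for b in blobs(c,(100,120,60),(125,255,255),(0.005,.1)): print(*b.values())
E
```

```text
[5.9970e-01 8.0600e-02 2.3100e-02 3.1415e+00 1.0000e-04 1.5805e+00] 0.04833468796091416
[205. 170.] 10 [0.5984 0.3226 0.0475] 0.055 (array([0.5979, 0.3228]), array([0.0052, 0.0154]), 6.2)
[213. 170.] 9 [0.6003 0.2932 0.039 ] 0.051 (array([0.5999, 0.2936]), array([0.0055, 0.0128]), 16.1)
[250. 198.] 22 [0.4987 0.1557 0.0449] 0.054 (array([0.4988, 0.1566]), array([0.0473, 0.0048]), 74.3)
[361. 219.] 28 [ 0.4244 -0.2522  0.042 ] 0.051 (array([ 0.4263, -0.2501]), array([0.0112, 0.0547]), 4.4)
```

View pics/t5.png

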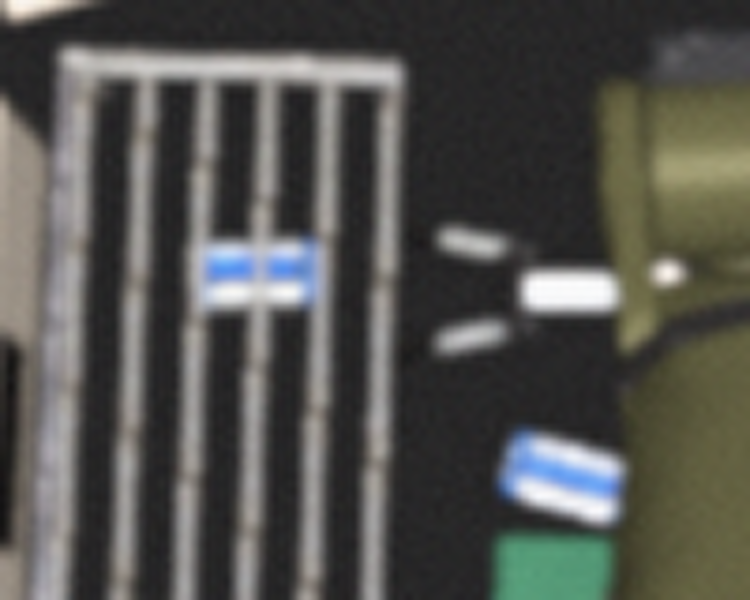

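Jaw midline is at row 292 and cell U's middle at about (259,274), so I'll shift about 8 mm toward +x while going in 65 mm.

Request:
{"op": "apply_moves", "data": {
  "plan": [0, 4, 0, 0, 0, 4, 0, 0, 12, 0, 0, 0, 12, 0, 0, 0, 12, 0, 0, 0, 12, 0, 0, 0, 11, 0, 0, 0, 6, 0, 0, 0, 0, 0, 0, 0, 0, 0, 0, 0]
}}

```text
time_s: 12.6
ee_pos: [0.6071, 0.1454, 0.023]
eef_rot: [-3.141, 0.0, 1.58]
force: [0.5, -0.2, -2.2]
grip_width: 0.0483
grip_force: 13.5
```

Request:
{"op": "apply_moves", "data": {
  "plan": [0, 0, 0, 0, 0, 0, 0, 0, 0, 0, 0, 0, 0, 0, 0, 0, 0, 0, 0, 0, 0, 0, 0, 0, 0, 0, 0, 0, 0, 0, 0, 0],
  "hand": -0.25,
  "squeeze": 35
}}

```text
time_s: 13.4
ee_pos: [0.6072, 0.1455, 0.023]
eef_rot: [-3.142, 0.0, 1.58]
force: [-0.2, -1.1, -2.8]
grip_width: 0.0395
grip_force: 35.0
```

Request:
{"op": "apply_moves", "data": {
  "plan": [-4, 0, 0, 0, -8, 0, 0, 0, -10, 0, 0, 0, -10, 0, 0, 0, -10, 0, 0, 0, -10, 0, 0, 0, -10, 0, 0, 0, -10, 0, 0, 0, -10, 0, 0, 0, -10, 0, 0, 0, -10, 0, 0, 0, -10, 0, 0, 0, -10, 0, 0, 0, -10, 0, 0, 0, -8, 0, 0, 0, 0, 0, 0, 0]
}}

```text
time_s: 15.0
ee_pos: [0.6085, 0.0043, 0.0231]
eef_rot: [3.141, 0.0, 1.579]
force: [-0.1, -0.3, -2.8]
grip_width: 0.0398
grip_force: 35.0
```

```bash
python3 - <<'E'
from h import *
print(pose().round(4),monitor.get_obs()["grip_width"])
for n in("top","scene"):
  c=camera(n)
  for b in blobs(c,(100,120,60),(125,255,255),(0.005,.1)): print(*b.values())
  # mat fit (fixed)
c=camera("top"); 
for b in blobs(c,(65,80,40),(90,255,255),(-.01,.01)): print("mat",*b.values())
E
```

```text
[6.0850e-01 4.3000e-03 2.3100e-02 3.1414e+00 4.0000e-04 1.5788e+00] 0.03975829697064058
[246. 171.] 23 [0.5971 0.1711 0.0479] 0.055 (array([0.5978, 0.172 ]), array([0.0091, 0.0368]), 1.9)
[249. 198.] 18 [0.4998 0.1597 0.0437] 0.051 (array([0.4994, 0.1589]), array([0.0429, 0.0051]), 72.9)
[361. 219.] 27 [ 0.4245 -0.2522  0.0418] 0.051 (array([ 0.4267, -0.2509]), array([0.0114, 0.054 ]), 3.8)
[180. 167.] 48 [ 0.43   -0.2442  0.0442] 0.054 (array([ 0.431 , -0.2458]), array([0.0291, 0.047 ]), 2.5)
[276. 206.] 65 [0.5054 0.1551 0.0433] 0.052 (array([0.5046, 0.1545]), array([0.0419, 0.0162]), 70.7)
[270. 226.] 83 [0.6044 0.1722 0.0424] 0.052 (array([0.5814, 0.1761]), array([0.0462, 0.0641]), 81.9)
mat [257. 221.] 1031 [0.4158 0.1304 0.    ] 0.01 (array([0.4157, 0.1309]), array([0.1279, 0.1149]), 87.9)
```

Cell U is out at (0.60,0.172). Now release it, back off and lay the reacher back on the mat.

Request:
{"op": "apply_moves", "data": {
  "plan": [0, 0, 0, 0, 0, 0, 0, 0, 0, 0, 0, 0, 0, 0, 0, 0, -8, 0, 0, 0, -16, 0, 0, 0, -18, 0, 0, 0, -18, 0, 0, 0, 0, 0, -20, 0, 0, 0, -20, 0, 0, -10, -20, 0, 0, -30, 0, 0, 0, -30, 0, 0, 0, -30, 0, 0, 0, -30, 0, 0, 0, -30, 0, 0, 20, -26, 0, 0, 20, -5, 0, 0, 10, 0, 0, 0, 0, 0, 0, 0],
  "hand": 0.021
}}

```text
time_s: 17.15
ee_pos: [0.4181, -0.0062, 0.0834]
eef_rot: [3.141, 0.0, 1.581]
force: [0.3, 0.4, -2.4]
grip_width: 0.0483
grip_force: 13.5
```

Request:
{"op": "apply_moves", "data": {
  "plan": [0, 0, 20, 0, 0, 0, 20, 0, 0, 0, 15, 0, 0, 0, 5, 0, 0, 0, 2, 0, 0, 0, 0, 0, 0, 0, 0, 0]
}}

```text
time_s: 17.85
ee_pos: [0.4181, -0.0067, 0.0216]
eef_rot: [3.141, 0.0, 1.58]
force: [-1.6, -1.9, 1.6]
grip_width: 0.0483
grip_force: 12.8
```

Request:
{"op": "apply_moves", "data": {
  "plan": [0, 0, 0, 0, 0, 0, 0, 0, 0, 0, 0, 0, 0, 0, 0, 0, 0, 0, 0, 0, 0, 0, 0, 0, 0, 0, 0, 0, 0, 0, -15, 0, 0, 0, -30, 0, 0, 0, -40, 0, 0, 0, -40, 0, 0, 0, -30, 0, 0, 0, 0, 0],
  "hand": 1
}}

```text
time_s: 19.15
ee_pos: [0.4191, -0.0063, 0.1797]
eef_rot: [3.135, 0.001, 1.58]
force: [-0.5, 0.6, 0.6]
grip_width: 0.0941
grip_force: 0.0
```

```bash
python3 - <<'E'
from h import *
print(pose().round(4))
c=camera("wrist"); save(c,"pics/w6.png",s=1.2); w=wcloud(c)
hsv=cv2.cvtColor(np.ascontiguousarray(c["image"]),cv2.COLOR_RGB2HSV)
near=(abs(w[...,0]-.415)<.08)&(abs(w[...,1]-.05)<.2)&(w[...,2]>.045)&(w[...,2]<.075)
q=w[near&(((hsv[...,0]<20)|(hsv[...,0]>170))&(hsv[...,1]>130))]; print("grip",len(q),cv2.minAreaRect(q[:,:2].astype(np.float32)))
q=w[(abs(w[...,0]-.415)<.07)&(abs(w[...,1]-.155)<.02)&(w[...,2]>.012)&(w[...,2]<.05)]; print("jaws",len(q),q.min(0).round(3),q.max(0).round(3))
c=camera("top")
for b in blobs(c,(65,80,40),(90,255,255),(-.01,.01)): print("mat",*b.values())
E
```

```text
[ 4.1910e-01 -6.3000e-03  1.7970e-01  3.1351e+00  7.0000e-04  1.5799e+00]
grip 487 ((0.4173039197921753, -0.009476978331804276), (0.051719289273023605, 0.06575728207826614), 1.0361534357070923)
jaws 247 [0.375 0.135 0.013] [0.485 0.16  0.03 ]
mat [261. 222.] 1125 [0.4144 0.1135 0.    ] 0.01 (array([0.4152, 0.109 ]), array([0.1161, 0.1694]), 0.0)
mat [317. 235.] 51 [ 3.676e-01 -9.590e-02  1.000e-04] 0.008 (array([ 0.3699, -0.0939]), array([0.0297, 0.0278]), 0.4)
```

View pics/w6.png

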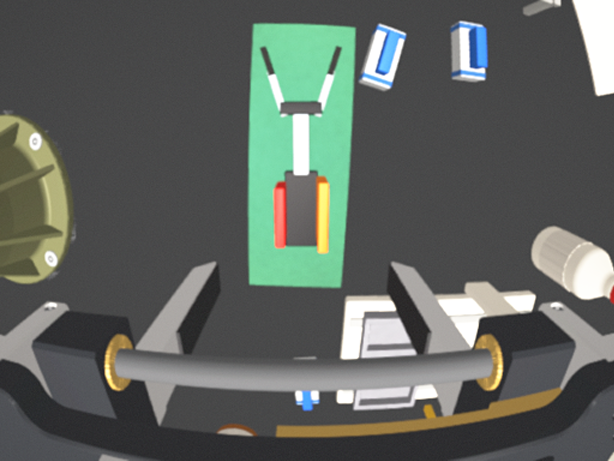

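The reacher lies flat, centred on the mat. Cells L (383,57) and U (469,52) stand upright at top right, and C is at (307,385). Next I'll measure the fins and the tray.

```bash
cat >> h.py <<'E'
def fin(w,c,x0,y0,r=.045,za=.036,zb=.06):
    hsv=cv2.cvtColor(np.ascontiguousarray(c["image"]),cv2.COLOR_RGB2HSV); bl=cv2.inRange(hsv,(98,90,50),(128,255,255))>0
    q=w[bl&(np.hypot(w[...,0]-x0,w[...,1]-y0)<r)&(w[...,2]>za)&(w[...,2]<zb)]
    if len(q)<8: return len(q)
    t=q[q[:,2]>np.percentile(q[:,2],60)-.004]; R=cv2.minAreaRect(t[:,:2].astype(np.float32)); b=cv2.boxPoints(R); e=max((b[1]-b[0],b[2]-b[1]),key=np.linalg.norm)
    return len(t),np.round(R[0],4),np.round(R[1],4),round(float(np.arctan2(e[1],e[0])%np.pi),3),np.median(t[:,2]).round(4)
E
python3 - <<'E'
from h import *
import pickle
cw=camera("wrist"); ww=wcloud(cw); ct=camera("top"); wt=cloud(ct); cs=camera("scene"); ws=cloud(cs)
for n,x,y in(("L",.503,.156),("U",.6,.172),("C",.425,-.248)):
    for k,w,c in(("w",ww,cw),("t",wt,ct),("s",ws,cs)): print(n,k,fin(w,c,x,y))
# tray walls from first top image
c=pickle.load(open("top.pkl","rb")); w=cloud(c)
m=(abs(w[...,0]-.53)<.06)&(abs(w[...,1]+.204)<.1)
g=c["image"].astype(int).sum(-1)/3
q=w[m&(g<205)&(w[...,2]>.02)&(w[...,2]<.055)]; print("tray",len(q),np.percentile(q,[1,50,99],axis=0).round(4).tolist(),cv2.minAreaRect(q[:,:2].astype(np.float32)))
qb=w[(w[...,2]>.14)&(w[...,2]<.158)&(abs(w[...,1]+.19)<.12)&(abs(w[...,0]-.64)<.05)]; print("bridge",cv2.minAreaRect(qb[:,:2].astype(np.float32)))
E
```

```text
L w (362, array([0.4997, 0.1522]), array([0.0442, 0.0118]), 1.293, np.float64(0.0485))
L t (26, array([0.4984, 0.1544]), array([0.0427, 0.0088]), 1.305, np.float64(0.0473))
L s (43, array([0.5024, 0.1557]), array([0.0476, 0.0175]), 1.27, np.float64(0.046))
U w (315, array([0.6001, 0.1709]), array([0.013 , 0.0438]), 1.579, np.float64(0.0485))
U t (32, array([0.598 , 0.1738]), array([0.0406, 0.0091]), 1.553, np.float64(0.0475))
U s (49, array([0.6028, 0.174 ]), array([0.0442, 0.017 ]), 1.495, np.float64(0.0467))
C w (126, array([ 0.4254, -0.2506]), array([0.0116, 0.0395]), 1.646, np.float64(0.0482))
C t (18, array([ 0.4248, -0.2436]), array([0.0073, 0.0411]), 1.6, np.float64(0.0497))
C s (37, array([ 0.4291, -0.2445]), array([0.0433, 0.0187]), 1.549, np.float64(0.0452))
tray 842 [[0.4911, -0.2758, 0.0207], [0.53, -0.2073, 0.0307], [0.5688, -0.1309, 0.0478]] ((0.5274946093559265, -0.20756876468658447), (0.08654655516147614, 0.15680959820747375), 1.4516023397445679)
bridge ((0.6425098180770874, -0.20358824729919434), (0.19569137692451477, 0.036078691482543945), 89.24250030517578)
```

Request:
{"op": "apply_moves", "data": {
  "plan": [0, 0, 0, 0.143, 0, 0, 0, 0.143, 35, 7, 0, 0, 35, 7, 0, 0, 35, 7, 0, 0, 35, 7, 0, 0, 35, 6, 0, 0, 0, 0, 35, 0, 0, 0, 35, 0, 0, 0, 35, 0, 0, 0, 30, 0, 0, 0, 15, 0, 0, 0, 0, 0],
  "hand": -0.1,
  "squeeze": 25
}}

```text
time_s: 20.7
ee_pos: [0.4962, 0.1524, 0.0231]
eef_rot: [-3.137, 0.003, 1.294]
force: [0.3, 0.3, -0.2]
grip_width: 0.0421
grip_force: 0.0
```

```bash
python3 - <<'E'
from h import *
print(pose().round(4)); c=camera("wrist"); print(fin(wcloud(c),c,.4997,.1525))
E
```

```text
[ 4.9620e-01  1.5240e-01  2.3100e-02 -3.1367e+00  2.7000e-03  1.2938e+00]
(1035, array([0.5007, 0.1526]), array([0.0443, 0.0113]), 1.299, np.float64(0.0485))
```

Request:
{"op": "apply_moves", "data": {
  "plan": [0, 4, 0, 0, 0, 0, 0, 0, 0, 0, 0, 0]
}}

```text
time_s: 21.05
ee_pos: [0.5024, 0.1518, 0.0268]
eef_rot: [3.14, -0.001, 1.294]
force: [0.1, -0.5, 0.0]
grip_width: 0.0418
grip_force: 0.0
```

Request:
{"op": "apply_moves", "data": {
  "plan": [0, -1, -3, 0, 0, 0, 0, 0, 0, 0, 0, 0]
}}

```text
time_s: 21.35
ee_pos: [0.501, 0.1521, 0.0293]
eef_rot: [3.141, -0.0, 1.294]
force: [-0.0, 0.2, 0.1]
grip_width: 0.0421
grip_force: 0.0
```

Request:
{"op": "apply_moves", "data": {
  "plan": [0, 0, 0, 0, 0, 0, 0, 0, 0, 0, 0, 0, 0, 0, 0, 0, 0, 0, 0, 0, 0, 0, 0, 0, 0, 0, -15, 0, 0, 0, -30, 0, 0, 0, -35, 0, 0, 0, -35, 0, 0, 0, 0, 0],
  "hand": -1
}}

```text
time_s: 22.45
ee_pos: [0.5029, 0.1525, 0.1486]
eef_rot: [3.135, -0.004, 1.294]
force: [0.3, 0.3, -0.4]
grip_width: 0.0003
grip_force: 0.0
```

```bash
python3 - <<'E'
from h import *
to(.46,-.12,.16,0.0)
c=camera("wrist"); print(fin(wcloud(c),c,.4997,.1525,za=.13,zb=.18))
E
```

```text
spin 1.294 then dx -42.9 dy 272.5 dz -11.4 mm
0
```

Nothing was gripped. I'll look before trying again.

```bash
python3 - <<'E'
from h import *
c=camera("wrist"); w=wcloud(c); save(c,"pics/w7.png",s=1.2)
print(pose().round(4))
for n,x,y in(("L",.503,.156),("U",.6,.172)): print(n,fin(w,c,x,y,.06))
c=camera("scene"); 
for b in blobs(c,(100,120,60),(125,255,255),(0.005,.1)): print(*b.values())
E
```

```text
[ 5.0100e-01  1.5210e-01  1.4420e-01  3.1408e+00 -4.0000e-04  1.2939e+00]
L (403, array([0.5005, 0.1531]), array([0.0432, 0.0109]), 1.288, np.float64(0.0485))
U (430, array([0.6007, 0.1713]), array([0.012 , 0.0439]), 1.604, np.float64(0.0484))
[180. 167.] 48 [ 0.4303 -0.2442  0.0444] 0.054 (array([ 0.4296, -0.2448]), array([0.0176, 0.0449]), 6.5)
[277. 206.] 75 [0.4997 0.1545 0.0402] 0.052 (array([0.486 , 0.1491]), array([0.0745, 0.0364]), 19.3)
[270. 226.] 80 [0.6061 0.1739 0.0436] 0.051 (array([0.6048, 0.1709]), array([0.0466, 0.0184]), 87.2)
```

View pics/w7.png

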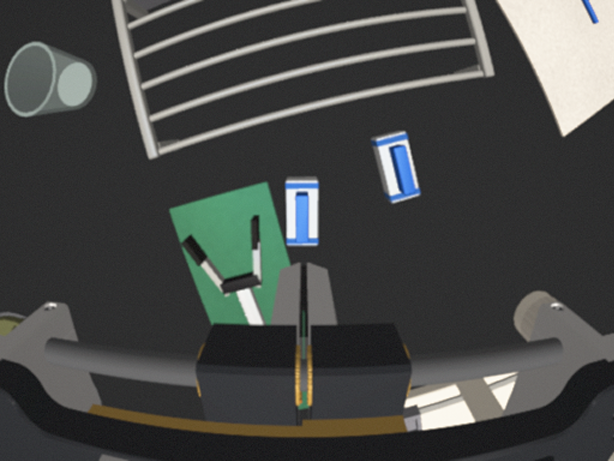

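The cell stands unmoved at (0.5005,0.153), in the image at (302,212). The lift came before the fingers had closed, so I'll repeat with a wait and check.

Request:
{"op": "apply_moves", "data": {
  "plan": [0, 0, 0, 0, 0, 0, 0, 0, 0, 0, 0, 0, 0, 0, 0, 0, 0, 0, 0, 0, 0, 0, 0, 0, 0, 0, 30, 0, 0, 0, 35, 0, 0, 0, 30, 0, 0, 0, 15, 0, 0, 0, 5, 0, 0, 0, 0, 0, 0, 0, 0, 0],
  "hand": -0.1
}}

```text
time_s: 23.9
ee_pos: [0.5015, 0.1522, 0.0301]
eef_rot: [3.14, -0.001, 1.294]
force: [-0.5, 0.1, 0.1]
grip_width: 0.0419
grip_force: 0.0
```

Request:
{"op": "apply_moves", "data": {
  "plan": [0, 0, 0, 0, 0, 0, 0, 0, 0, 0, 0, 0, 0, 0, 0, 0, 0, 0, 0, 0, 0, 0, 0, 0, 0, 0, 0, 0, 0, 0, 0, 0, 0, 0, 0, 0, 0, 0, 0, 0],
  "hand": -1
}}

```text
time_s: 24.9
ee_pos: [0.5009, 0.152, 0.029]
eef_rot: [-3.142, 0.0, 1.294]
force: [-0.6, 0.4, -0.1]
grip_width: 0.0003
grip_force: 0.0
```

```bash
python3 - <<'E'
from h import *
print(pose().round(4))
c=camera("wrist"); w=wcloud(c); print("w",fin(w,c,.503,.156,.06))
K=c["mtx"];R=cv2.Rodrigues(np.array(c["rvec"]))[0];t=np.array(c["tvec"]).ravel()
def pj(P):
    q=R@np.array(P)+t; r=np.hypot(q[0],q[1]); th=np.arctan2(r,q[2]); return (K[0,2]+K[0,0]*th*q[0]/r,K[1,2]+K[1,1]*th*q[1]/r)
print("tcp px",pj(pose()[:3]),"fin top px",pj((.5005,.153,.0485)),"z at",[ (int(v),c["range_z"][int(v),int(u)]) for u,v in [pj(pose()[:3])]])
s=camera("scene"); ws=cloud(s); print("s",fin(ws,s,.503,.156,.06)); 
save(s,"pics/s8.png",(225,150,345,240),6.5); o=monitor.get_obs(); print(o["grip_width"],o["force"])
E
```

```text
[ 0.5009  0.152   0.029  -3.1416  0.      1.2938]
w (439, array([0.5039, 0.1648]), array([0.0191, 0.0108]), 1.301, np.float64(0.0485))
tcp px (np.float64(252.9806835533722), np.float64(215.13884780733696)) fin top px (np.float64(251.9560949776468), np.float64(224.09454026476544)) z at [(215, np.float32(0.20210567))]
s (42, array([0.5047, 0.1542]), array([0.0428, 0.0155]), 1.315, np.float64(0.0467))
0.00028951803839129785 [-0.40178293 -0.47522916  1.00465746]
```

View pics/s8.png

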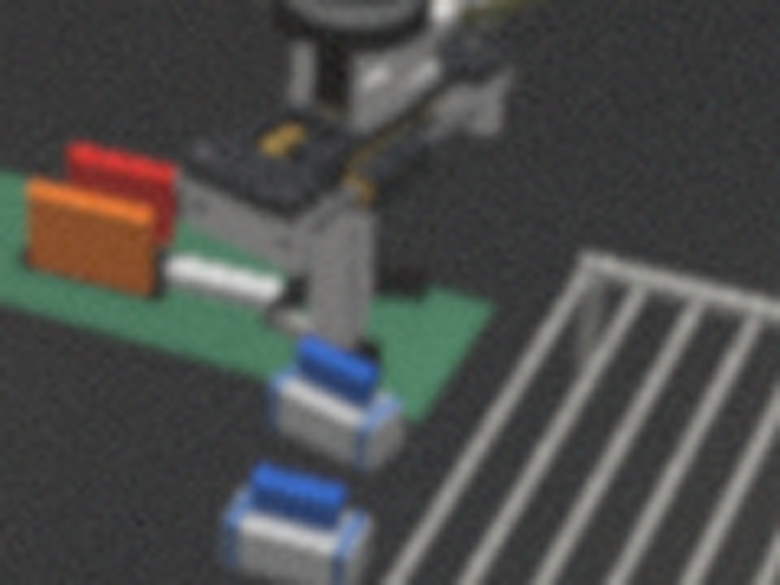

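The picture shows the shut fingers ending just behind or above the fin at (340,350). I'll check their 3D position in the scene cloud.

```bash
python3 - <<'E'
from h import *
s=camera("scene"); ws=cloud(s)
for v in range(186,214,2):
    print(v,[tuple((ws[v,u]*1000).round(0).astype(int)) for u in (273,276,279,281)], s["image"][v,276])
c=camera("wrist"); w=wcloud(c)
for v in range(150,260,8): print(v,(w[v,253]*1000).round(0),c["image"][v,253])
E
```

```text
186 [(np.int64(510), np.int64(143), np.int64(123)), (np.int64(512), np.int64(153), np.int64(127)), (np.int64(507), np.int64(161), np.int64(126)), (np.int64(496), np.int64(164), np.int64(120))] [121 117 118]
188 [(np.int64(510), np.int64(143), np.int64(115)), (np.int64(517), np.int64(155), np.int64(123)), (np.int64(510), np.int64(163), np.int64(121)), (np.int64(497), np.int64(165), np.int64(113))] [120 117 118]
190 [(np.int64(518), np.int64(146), np.int64(113)), (np.int64(516), np.int64(155), np.int64(115)), (np.int64(506), np.int64(162), np.int64(111)), (np.int64(494), np.int64(165), np.int64(104))] [118 117 115]
192 [(np.int64(513), np.int64(145), np.int64(102)), (np.int64(515), np.int64(155), np.int64(106)), (np.int64(501), np.int64(161), np.int64(99)), (np.int64(495), np.int64(165), np.int64(96))] [118 120 116]
194 [(np.int64(514), np.int64(145), np.int64(95)), (np.int64(513), np.int64(155), np.int64(97)), (np.int64(502), np.int64(161), np.int64(92)), (np.int64(492), np.int64(164), np.int64(86))] [118 117 115]
196 [(np.int64(515), np.int64(146), np.int64(88)), (np.int64(517), np.i
[... 1536 characters left out ...]
)] [ 87  96 124]
212 [(np.int64(518), np.int64(149), np.int64(27)), (np.int64(513), np.int64(158), np.int64(27)), (np.int64(515), np.int64(169), np.int64(31)), (np.int64(513), np.int64(175), np.int64(32))] [182 182 185]
150 [513. 195.   0.] [68 68 70]
158 [512. 189.   2.] [66 66 66]
166 [510. 183.   3.] [124 124 122]
174 [509. 182.  27.] [255 255 255]
182 [508. 177.  28.] [133 204 253]
190 [507. 173.  37.] [ 35  77 143]
198 [506. 171.  50.] [131 217 255]
206 [505. 166.  49.] [127 213 255]
214 [503. 160.  49.] [123 208 255]
222 [503. 159.  61.] [ 59  82 125]
230 [503. 159.  73.] [ 53  74 108]
238 [503. 159.  84.] [ 55  72 108]
246 [503. 160.  97.] [ 51  72 106]
254 [503. 159. 104.] [44 43 44]
```

The shut fingertips end at z≈0.05, right on top of the fin, although the TCP reads 0.029. So the tips sit higher than the reading suggests. I'll open, go 17 mm lower and close gently to see which width stops them.

Request:
{"op": "apply_moves", "data": {
  "plan": [0, 0, 0, 0, 0, 0, 0, 0, 0, 0, 0, 0, 0, 0, 0, 0, 0, 0, 0, 0, 0, 0, 0, 0, 0, 0, 0, 0, 0, 0, 6, 0, 0, 0, 6, 0, 0, 0, 5, 0, 0, 0, 0, 0, 0, 0, 0, 0],
  "hand": -0.1
}}

```text
time_s: 26.3
ee_pos: [0.5009, 0.152, 0.0119]
eef_rot: [-3.141, 0.0, 1.294]
force: [0.3, -0.5, 1.2]
grip_width: 0.0424
grip_force: 0.0
```

Request:
{"op": "apply_moves", "data": {
  "plan": [0, 0, 0, 0, 0, 0, 0, 0, 0, 0, 0, 0, 0, 0, 0, 0, 0, 0, 0, 0, 0, 0, 0, 0, 0, 0, 0, 0, 0, 0, 0, 0, 0, 0, 0, 0, 0, 0, 0, 0],
  "hand": -1,
  "squeeze": 15
}}

```text
time_s: 27.3
ee_pos: [0.5009, 0.1521, 0.0121]
eef_rot: [-3.142, 0.0, 1.294]
force: [-2.3, 1.0, 1.8]
grip_width: 0.0113
grip_force: 15.0
```

The fin is gripped (11.3 mm wide), so the real tips are about 20 mm above the reported TCP. I'll lift, turn and go to the tray.

Request:
{"op": "apply_moves", "data": {
  "plan": [0, 0, 0, 0, 0, 0, -15, 0, 0, 0, -35, 0, 0, 0, -40, 0, 0, 0, -40, 0, 0, 0, 0, 0.144, 0, 0, 0, 0.144, 0, 0, 0, 0.144, 0, 0, 0, 0.144, 0, 0, 0, 0.144, 0, 0, 0, 0.144, 0, 0, 0, 0.144, 0, 0, 0, 0.144, 0, 0, 0, 0.142, 0, 0, 0, 0],
  "squeeze": 30
}}

```text
time_s: 28.8
ee_pos: [0.5008, 0.1519, 0.1417]
eef_rot: [3.141, 0.001, -0.003]
force: [-0.6, 1.0, -1.0]
grip_width: 0.0116
grip_force: 30.0
```

Request:
{"op": "apply_moves", "data": {
  "plan": [0, 30, 0, 0, 0, 35, 0, 0, 0, 35, 0, 0, 0, 35, 0, 0, 0, 35, 0, 0, 0, 35, 0, 0, 0, 35, 0, 0, 0, 35, 0, 0, 0, 35, 0, 0, 0, 0, 0, 0, 0, 0, 0, 0]
}}

```text
time_s: 29.9
ee_pos: [0.5006, -0.1583, 0.1417]
eef_rot: [-3.141, 0.001, 0.002]
force: [0.2, 1.1, -2.0]
grip_width: 0.0116
grip_force: 30.0
```

```bash
python3 - <<'E'
from h import *
import pickle
print(pose().round(4),monitor.get_obs()["grip_width"])
c=camera("wrist"); pickle.dump(c,open("w9.pkl","wb")); ortho(c,.36,.66,-.36,-.06,"pics/o9.png",s=1.9)
w=wcloud(c); print("held",fin(w,c,.5,-.158,za=.1,zb=.22)); print("C",fin(w,c,.425,-.248))
E
```

```text
[ 5.0060e-01 -1.5830e-01  1.4170e-01 -3.1412e+00  6.0000e-04  1.7000e-03] 0.01162386152377119
held (1199, array([ 0.5016, -0.1585]), array([0.0121, 0.0436]), 3.13, np.float64(0.1783))
C (373, array([ 0.4262, -0.248 ]), array([0.0132, 0.0438]), 1.625, np.float64(0.0483))
```

View pics/o9.png

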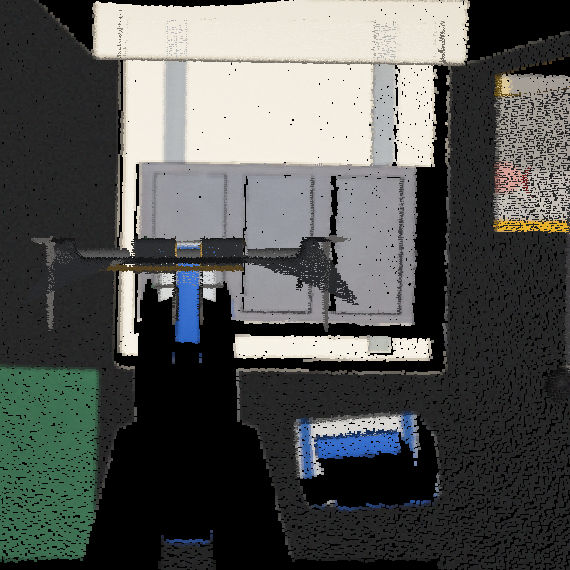

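The rectified view shows the bays: bay0 centre at column 190, bay1 at (279,244), bay2 at (369,245). That gives bay0 ≈ (0.532,-0.161), bay1 ≈ (0.531,-0.207), bay2 ≈ (0.5305,-0.253), tray yaw about -0.014. The held fin is at (0.5016,-0.1585), yaw -0.012.

Request:
{"op": "apply_moves", "data": {
  "plan": [15, 1.5, 0, 0, 15, 1, 0, 0, 0, 0, 25, 0, 0, 0, 30, 0, 0, 0, 22, 0, 0, 0, 8, 0, 0, 0, 0, 0, 0, 0, 0, 0, 0, 0, 0, 0]
}}

```text
time_s: 30.85
ee_pos: [0.5316, -0.1605, 0.0584]
eef_rot: [3.141, -0.002, 0.0]
force: [-0.4, 0.5, -1.9]
grip_width: 0.0113
grip_force: 30.0
```

```bash
python3 - <<'E'
from h import *
print(pose().round(4),monitor.get_obs()["force"].round(1))
c=camera("wrist"); w=wcloud(c); print("held",fin(w,c,.53,-.16,za=.06,zb=.12))
# bay walls: grey tray-rim points height ~42 vs floor 28 in bays 1,2
im=c["image"].astype(int)
for y in(-.207,-.253):
  for x in (.51,.53,.55):
    q=w[(abs(w[...,0]-x)<.004)&(abs(w[...,1]-y)<.03)]
    o=np.argsort(q[:,1]); q=q[o]; print(y,x,"floor y",(q[q[:,2]<.034][:,1].min().round(4),q[q[:,2]<.034][:,1].max().round(4)) if (q[:,2]<.034).any() else "")
q=w[(abs(w[...,1]+.207)<.012)&(abs(w[...,0]-.53)<.045)&(w[...,2]<.033)]; print("floor x bay1",np.percentile(q[:,0],[0.5,99.5]).round(4),np.median(q[:,2]))
q=w[(abs(w[...,1]+.253)<.012)&(abs(w[...,0]-.53)<.045)&(w[...,2]<.033)]; print("floor x bay2",np.percentile(q[:,0],[0.5,99.5]).round(4))
E
```

```text
[ 5.3160e-01 -1.6050e-01  5.8400e-02  3.1409e+00 -1.9000e-03  3.0000e-04] [-0.4  0.5 -1.9]
held (1200, array([ 0.5326, -0.1609]), array([0.0435, 0.0121]), 0.008, np.float64(0.0949))
-0.207 0.51 floor y (np.float64(-0.2235), np.float64(-0.1893))
-0.207 0.53 floor y (np.float64(-0.2246), np.float64(-0.1901))
-0.207 0.55 floor y (np.float64(-0.2245), np.float64(-0.1902))
-0.253 0.51 floor y (np.float64(-0.2709), np.float64(-0.223))
-0.253 0.53 floor y (np.float64(-0.2714), np.float64(-0.223))
-0.253 0.55 floor y (np.float64(-0.2721), np.float64(-0.223))
floor x bay1 [0.4957 0.5746] 0.028612432229832566
floor x bay2 [0.4948 0.5747]
```

Request:
{"op": "apply_moves", "data": {
  "plan": [-0.5, 0.5, 4, 0, 0, 0, 5, 0, 0, 0, 5, 0, 0, 0, 3, 0, 0, 0, 1, 0, 0, 0, 0, 0, 0, 0, 0, 0]
}}

```text
time_s: 31.6
ee_pos: [0.5303, -0.1609, 0.04]
eef_rot: [-3.141, 0.0, -0.0]
force: [-8.3, 3.7, 14.5]
grip_width: 0.0115
grip_force: 30.0
```

Request:
{"op": "apply_moves", "data": {
  "plan": [0, 0, 0, 0, 0, 0, 0, 0, 0, 0, 0, 0, 0, 0, 0, 0, 0, 0, 0, 0, 0, 0, -10, 0, 0, 0, -30, 0, 0, 0, -30, 0, 0, 0, -30, 0, -35, 29, 0, 0, -35, 29, 0, 0, -35, 29, 0, 0],
  "hand": -0.25
}}

```text
time_s: 32.8
ee_pos: [0.4242, -0.2486, 0.1399]
eef_rot: [3.141, -0.001, 0.001]
force: [0.3, -1.1, 0.6]
grip_width: 0.0351
grip_force: 0.0
```

Request:
{"op": "apply_moves", "data": {
  "plan": [0, 0, 0, -0.148, 0, 0, 0, -0.148, 0, 0, 0, -0.148, 0, 0, 0, -0.148, 0, 0, 0, -0.148, 0, 0, 0, -0.148, 0, 0, 0, -0.148, 0, 0, 0, -0.148, 0, 0, 0, -0.148, 0, 0, 0, -0.148, 0, 0, 0, -0.145, 0, 0, 0, 0, 0, 0, 0, 0]
}}

```text
time_s: 34.1
ee_pos: [0.4254, -0.248, 0.1395]
eef_rot: [3.141, 0.0, 1.62]
force: [-1.4, -0.5, -0.8]
grip_width: 0.0353
grip_force: 0.0
```

```bash
python3 - <<'E'
from h import *
print(pose().round(4),monitor.get_obs()["force"].round(1),monitor.get_obs()["grip_width"])
c=camera("wrist"); w=wcloud(c); print("C",fin(w,c,.426,-.248)); r=fin(w,c,.426,-.248); to(*r[1],.012,r[3])
c=camera("top"); w=cloud(c); print("bay0 cell",fin(w,c,.531,-.161,za=.05,zb=.1)); print("C top",fin(w,c,.426,-.248))
c=camera("scene"); w=cloud(c); print("bay0 cell",fin(w,c,.531,-.161,za=.05,zb=.1)); print("C",fin(w,c,.426,-.248))
E
```

```text
[ 4.2540e-01 -2.4800e-01  1.3950e-01  3.1412e+00  3.0000e-04  1.6203e+00] [-1.4 -0.5 -0.8] 0.035291002905514665
C (439, array([ 0.426 , -0.2473]), array([0.0118, 0.0436]), 1.617, np.float64(0.0484))
spin 0.004 then dx 0.7 dy 0.6 dz 127.4 mm
bay0 cell (34, array([ 0.528 , -0.1573]), array([0.0085, 0.0434]), 3.14, np.float64(0.0758))
C top (15, array([ 0.4234, -0.2426]), array([0.0064, 0.0401]), 1.677, np.float64(0.0515))
bay0 cell (33, array([ 0.5308, -0.1579]), array([0.0158, 0.041 ]), 3.137, np.float64(0.0752))
C (33, array([ 0.4287, -0.2443]), array([0.02  , 0.0442]), 1.677, np.float64(0.0466))
```

Cell L lies flat in bay0 (fin top 0.076). Next is cell C.

Request:
{"op": "apply_moves", "data": {
  "plan": [1, 0.5, 30, 0, 0, 0, 35, 0, 0, 0, 35, 0, 0, 0, 20, 0, 0, 0, 7, 0, 0, 0, 0, 0, 0, 0, 0, 0, 0, 0, 0, 0]
}}

```text
time_s: 35.05
ee_pos: [0.4264, -0.2473, 0.0132]
eef_rot: [3.14, 0.001, 1.625]
force: [0.6, 0.1, -0.4]
grip_width: 0.0353
grip_force: 0.0
```

Request:
{"op": "apply_moves", "data": {
  "plan": [0, 0, 0, 0, 0, 0, 0, 0, 0, 0, 0, 0, 0, 0, 0, 0, 0, 0, 0, 0, 0, 0, 0, 0, 0, 0, 0, 0, 0, 0, 0, 0, 0, 0, 0, 0, 0, 0, 0, 0],
  "hand": -1,
  "squeeze": 30
}}

```text
time_s: 36.05
ee_pos: [0.4259, -0.247, 0.0122]
eef_rot: [3.141, 0.0, 1.625]
force: [-0.6, 0.8, 5.8]
grip_width: 0.0115
grip_force: 30.0
```

Request:
{"op": "apply_moves", "data": {
  "plan": [0, 0, -15, 0, 0, 0, -35, 0, 0, 0, -40, 0, 0, 0, -40, 0, 0, 0, 0, 0.147, 0, 0, 0, 0.147, 0, 0, 0, 0.147, 0, 0, 0, 0.147, 0, 0, 0, 0.147, 0, 0, 0, 0.147, 0, 0, 0, 0.147, 0, 0, 0, 0.147, 0, 0, 0, 0.147, 0, 0, 0, 0.147, 0, 0, 0, 0.147, 0, 0, 0, 0]
}}

```text
time_s: 37.65
ee_pos: [0.4256, -0.2468, 0.1417]
eef_rot: [-3.141, 0.001, 0.005]
force: [-0.4, 0.5, -1.8]
grip_width: 0.0115
grip_force: 30.0
```

Request:
{"op": "apply_moves", "data": {
  "plan": [35, -13, 0, 0, 35, -14, 0, 0, 30, -14, 0, 0, 0, 0, 0, 0, 0, 0, 0, 0, 0, 0, 0, 0]
}}

```text
time_s: 38.25
ee_pos: [0.5248, -0.2055, 0.1418]
eef_rot: [-3.141, 0.001, 0.009]
force: [-0.2, 0.0, -1.6]
grip_width: 0.0115
grip_force: 30.0
```

```bash
python3 - <<'E'
from h import *
print(pose().round(4),monitor.get_obs()["force"].round(1),monitor.get_obs()["grip_width"])
p=pose();c=camera("wrist"); w=wcloud(c); print("held",fin(w,c,p[0],p[1],za=.1,zb=.22))
E
```

```text
[ 5.2480e-01 -2.0550e-01  1.4180e-01 -3.1415e+00  6.0000e-04  9.5000e-03] [-0.2  0.  -1.6] 0.011495862511810132
held (1195, array([ 0.5242, -0.2057]), array([0.0121, 0.0437]), 3.138, np.float64(0.1782))
```

Request:
{"op": "apply_moves", "data": {
  "plan": [7, 1.6, 0, 0.015, 0, 0, 25, 0, 0, 0, 30, 0, 0, 0, 22, 0, 0, 0, 8, 0, 0, 0, 5, 0, 0, 0, 5, 0, 0, 0, 4, 0, 0, 0, 2, 0, 0, 0, 0, 0, 0, 0, 0, 0]
}}

```text
time_s: 39.4
ee_pos: [0.5327, -0.2068, 0.0414]
eef_rot: [3.141, -0.0, -0.007]
force: [-0.1, -0.4, -1.1]
grip_width: 0.0118
grip_force: 30.0
```

Request:
{"op": "apply_moves", "data": {
  "plan": [0, 0, 0, 0, 0, 0, 0, 0, 0, 0, 0, 0, 0, 0, 0, 0, 0, 0, 0, 0, 0, 0, -10, 0, 0, 0, -30, 0, 0, 0, -30, 0, 0, 0, -30, 0, 0, 0, 0, 0, 0, 0, 0, 0],
  "hand": -0.25
}}

```text
time_s: 40.5
ee_pos: [0.5326, -0.2068, 0.1417]
eef_rot: [3.141, -0.001, -0.007]
force: [0.9, 0.3, -0.6]
grip_width: 0.0354
grip_force: 0.0
```

```bash
python3 - <<'E'
from h import *
c=camera("wrist"); w=wcloud(c)
for y in(-.161,-.207): print("bay",fin(w,c,.531,y,.03,za=.05,zb=.1))
c=camera("top"); w=cloud(c); print("U",fin(w,c,.6,.172)); 
c=camera("scene"); w=cloud(c); print("U",fin(w,c,.6,.172)); 
for y in(-.161,-.207): print("bay",fin(w,c,.531,y,.025,za=.05,zb=.1))
to(.600,.171,.14,1.579)
E
```

```text
bay (507, array([ 0.5306, -0.1613]), array([0.0114, 0.0444]), 3.131, np.float64(0.0766))
bay (522, array([ 0.5315, -0.2069]), array([0.0108, 0.0443]), 3.139, np.float64(0.0765))
U (31, array([0.598 , 0.1738]), array([0.0407, 0.0082]), 1.569, np.float64(0.0466))
U (49, array([0.6046, 0.1741]), array([0.0154, 0.0426]), 1.641, np.float64(0.0467))
bay (33, array([ 0.5324, -0.1569]), array([0.0426, 0.0143]), 0.053, np.float64(0.074))
bay (14, array([ 0.523 , -0.2034]), array([0.0299, 0.0135]), 0.166, np.float64(0.0754))
spin -1.586 then dx 376.9 dy 71.1 dz 0.0 mm
```

Both cells are seated (fin tops 0.0766). Now fetch U.

Request:
{"op": "apply_moves", "data": {
  "plan": [0, 0, 0, -0.144, 0, 0, 0, -0.144, 0, 0, 0, -0.144, 0, 0, 0, -0.144, 0, 0, 0, -0.144, 0, 0, 0, -0.144, 0, 0, 0, -0.144, 0, 0, 0, -0.144, 0, 0, 0, -0.144, 0, 0, 0, -0.144, 0, 0, 0, -0.146, 0, 0, 0, 0]
}}

```text
time_s: 41.85
ee_pos: [0.5321, -0.2065, 0.1401]
eef_rot: [-3.14, -0.001, 1.581]
force: [-0.3, 0.5, -0.4]
grip_width: 0.0353
grip_force: 0.0
```

Request:
{"op": "apply_moves", "data": {
  "plan": [37, 7, 0, 0, 38, 7, 0, 0, 38, 7, 0, 0, 38, 7, 0, 0, 38, 7, 0, 0, 38, 7, 0, 0, 38, 7, 0, 0, 38, 7, 0, 0, 38, 8, 0, 0, 36, 7, 0, 0, 0, 0, 0, 0, 0, 0, 0, 0]
}}

```text
time_s: 43.05
ee_pos: [0.6001, 0.1712, 0.1402]
eef_rot: [-3.14, 0.0, 1.577]
force: [-0.1, -0.0, -0.1]
grip_width: 0.0354
grip_force: 0.0
```

```bash
python3 - <<'E'
from h import *
print(pose().round(4)); c=camera("wrist"); w=wcloud(c); r=fin(w,c,.6,.172); print(r); to(*r[1],.012,r[3])
E
```

```text
[ 6.0010e-01  1.7120e-01  1.4020e-01 -3.1403e+00  4.0000e-04  1.5766e+00]
(447, array([0.6011, 0.1715]), array([0.0107, 0.0437]), 1.574, np.float64(0.0485))
spin 0.002 then dx 1.1 dy 0.9 dz 128.4 mm
```

Request:
{"op": "apply_moves", "data": {
  "plan": [0.5, 1, 30, 0, 0, 0, 35, 0, 0, 0, 35, 0, 0, 0, 20, 0, 0, 0, 8, 0, 0, 0, 0, 0, 0, 0, 0, 0, 0, 0, 0, 0]
}}

```text
time_s: 43.9
ee_pos: [0.6022, 0.1713, 0.0145]
eef_rot: [3.139, -0.0, 1.578]
force: [-0.2, 1.1, 0.9]
grip_width: 0.0352
grip_force: 0.0
```

Request:
{"op": "apply_moves", "data": {
  "plan": [0, 0, 0, 0, 0, 0, 0, 0, 0, 0, 0, 0, 0, 0, 0, 0, 0, 0, 0, 0, 0, 0, 0, 0, 0, 0, 0, 0, 0, 0, 0, 0, 0, 0, -15, 0, 0, 0, -35, 0, 0, 0, -40, 0, 0, 0, -40, 0, -10, 0, 0, 0],
  "hand": -1
}}

```text
time_s: 45.2
ee_pos: [0.6037, 0.1624, 0.1499]
eef_rot: [3.132, -0.002, 1.58]
force: [-0.6, 0.1, -1.4]
grip_width: 0.0115
grip_force: 30.0
```

```bash
python3 - <<'E'
from h import *
print(monitor.get_obs()["grip_width"]); to(.5245,-.253,.1418,-.005)
E
```

```text
0.011521543817881766
spin 1.585 then dx -77.1 dy 415.8 dz 8.1 mm
```

Request:
{"op": "apply_moves", "data": {
  "plan": [0, 0, 0, 0.144, 0, 0, 0, 0.144, 0, 0, 0, 0.144, 0, 0, 0, 0.144, 0, 0, 0, 0.144, 0, 0, 0, 0.144, 0, 0, 0, 0.144, 0, 0, 0, 0.144, 0, 0, 0, 0.144, 0, 0, 0, 0.144, 0, 0, 0, 0.145, 0, 0, 0, 0]
}}

```text
time_s: 46.4
ee_pos: [0.6013, 0.1611, 0.1428]
eef_rot: [3.141, 0.001, -0.009]
force: [0.5, 0.1, -0.5]
grip_width: 0.0116
grip_force: 30.0
```

Request:
{"op": "apply_moves", "data": {
  "plan": [-7, 34, 0, 0, -7, 38, 0, 0, -7, 38, 0, 0, -7, 38, 0, 0, -7, 38, 0, 0, -7, 38, 0, 0, -7, 38, 0, 0, -7, 38, 0, 0, -7, 38, 0, 0, -7, 38, 0, 0, -6, 37, 0, 0, 0, 0, 0, 0, 0, 0, 0, 0, 0, 0, 0, 0]
}}

```text
time_s: 47.8
ee_pos: [0.5231, -0.2503, 0.143]
eef_rot: [-3.141, 0.0, -0.003]
force: [0.1, -0.9, -1.6]
grip_width: 0.0113
grip_force: 30.0
```

```bash
python3 - <<'E'
from h import *
print(pose().round(4),monitor.get_obs()["grip_width"])
p=pose();c=camera("wrist"); w=wcloud(c); print("held",fin(w,c,p[0],p[1],za=.1,zb=.22))
for y in(-.161,-.207): print("bay",fin(w,c,.531,y,.025,za=.05,zb=.1))
E
```

```text
[ 5.2310e-01 -2.5030e-01  1.4300e-01 -3.1413e+00  2.0000e-04 -3.5000e-03] 0.011326760298568732
held (1190, array([ 0.5235, -0.2507]), array([0.0436, 0.0122]), 0.002, np.float64(0.1784))
bay (507, array([ 0.5308, -0.1617]), array([0.0436, 0.0124]), 0.004, np.float64(0.0766))
bay (525, array([ 0.5322, -0.2073]), array([0.0117, 0.0441]), 3.131, np.float64(0.0766))
```

Request:
{"op": "apply_moves", "data": {
  "plan": [7.5, 2.5, 0, 0.01, 0, 0, 25, 0, 0, 0, 30, 0, 0, 0, 22, 0, 0, 0, 8, 0, 0, 0, 5, 0, 0, 0, 5, 0, 0, 0, 4, 0, 0, 0, 2, 0, 0, 0, 0, 0, 0, 0, 0, 0]
}}

```text
time_s: 48.95
ee_pos: [0.5306, -0.2538, 0.0424]
eef_rot: [3.141, -0.0, -0.016]
force: [-0.3, -0.6, -1.4]
grip_width: 0.0114
grip_force: 30.0
```

Request:
{"op": "apply_moves", "data": {
  "plan": [0, 0, 0, 0, 0, 0, 0, 0, 0, 0, 0, 0, 0, 0, 0, 0, 0, 0, 0, 0, 0, 0, -10, 0, 0, 0, -30, 0, 0, 0, -30, 0, 0, 0, -30, 0, 0, 0, 0, 0, 0, 0, 0, 0],
  "hand": -0.25
}}

```text
time_s: 50.05
ee_pos: [0.5306, -0.2538, 0.1427]
eef_rot: [3.141, -0.001, -0.016]
force: [-1.8, 0.2, -0.7]
grip_width: 0.0353
grip_force: 0.0
```

```bash
python3 - <<'E'
from h import *
import pickle
c=camera("wrist"); w=wcloud(c); pickle.dump(c,open("w12.pkl","wb"))
for y in(-.161,-.207,-.253): print("bay",fin(w,c,.531,y,.025,za=.05,zb=.1))
print(pose().round(4))
# star: cloud of spokes/hub
for n,ww,cc in(("w",w,c),("t",None,camera("top"))):
    if ww is None: ww=cloud(cc)
    q=ww[(ww[...,2]>.09)&(ww[...,2]<.122)&(abs(ww[...,0]-.5)<.1)&(abs(ww[...,1]+.395)<.1)]
    g=cc["image"].astype(int).sum(-1)/3
    h=ww[(ww[...,2]>.095)&(ww[...,2]<.125)&(abs(ww[...,0]-.51)<.035)&(abs(ww[...,1]+.395)<.035)&(g<60)]
    print(n,len(q),len(h),h.mean(0).round(4) if len(h) else '',cv2.minEnclosingCircle(h[:,:2].astype(np.float32)) if len(h) else '')
    m=h.mean(0) if len(h) else np.array([.515,-.395,0]); d=q-m; r=np.hypot(d[:,0],d[:,1]); a=np.degrees(np.arctan2(d[:,1],d[:,0]))[(r>.035)&(r<.09)]
    hh,e=np.histogram(a,bins=36,range=(-180,180)); print([(int(x),int(k)) for x,k in zip(e,hh) if k>3])
E
```

```text
bay (514, array([ 0.5305, -0.1615]), array([0.0435, 0.0124]), 0.022, np.float64(0.0765))
bay (511, array([ 0.5319, -0.2072]), array([0.0119, 0.0441]), 3.114, np.float64(0.0765))
bay (523, array([ 0.531 , -0.2541]), array([0.0109, 0.0434]), 3.123, np.float64(0.0766))
[ 5.3020e-01 -2.5360e-01  1.4170e-01 -3.1413e+00  5.0000e-04 -1.6200e-02]
w 2485 1206 [ 0.517  -0.3997  0.1153] ((0.5172610878944397, -0.4053468108177185), 0.02237101085484028)
[(-140, 60), (-130, 340), (-120, 48), (130, 131), (140, 347), (150, 31)]
t 67 0  
[(-140, 5), (-130, 48), (-120, 6)]
```

All three cells lie flat in their bays (fin tops 0.0765). The star hub is at (0.516,-0.4045) and its spokes at 52/142/232°. I'll work out the arc rows for the pushes.

```bash
python3 - <<'E'
import numpy as np
r=55
def arc(a,b,n):
    t=np.radians(np.linspace(a,b,n+1)); x=r*np.cos(t); y=r*np.sin(t)
    print(a,b,[f for dx,dy in zip(np.diff(x),np.diff(y)) for f in (round(dx,1),round(-dy,1),0,0)]," end",x[-1].round(1),y[-1].round(1))
arc(112,226,14); arc(130,226,12); 
for a in(226,130): print(a,r*np.cos(np.radians(a)),r*np.sin(np.radians(a)))
E
```

```text
112 226 [np.float64(-7.0), np.float64(3.4), 0, 0, np.float64(-6.5), np.float64(4.4), 0, 0, np.float64(-5.8), np.float64(5.3), 0, 0, np.float64(-5.0), np.float64(6.0), 0, 0, np.float64(-4.1), np.float64(6.7), 0, 0, np.float64(-3.1), np.float64(7.2), 0, 0, np.float64(-2.0), np.float64(7.5), 0, 0, np.float64(-0.9), np.float64(7.8), 0, 0, np.float64(0.2), np.float64(7.8), 0, 0, np.float64(1.3), np.float64(7.7), 0, 0, np.float64(2.3), np.float64(7.4), 0, 0, np.float64(3.4), np.float64(7.0), 0, 0, np.float64(4.3), np.float64(6.5), 0, 0, np.float64(5.2), np.float64(5.8), 0, 0]  end -38.2 -39.6
130 226 [np.float64(-5.5), np.float64(5.3), 0, 0, np.float64(-4.7), np.float64(6.0), 0, 0, np.float64(-3.8), np.float64(6.6), 0, 0, np.float64(-2.9), np.float64(7.1), 0, 0, np.float64(-1.9), np.float64(7.4), 0, 0, np.float64(-0.8), np.float64(7.6), 0, 0, np.float64(0.3), np.float64(7.7), 0, 0, np.float64(1.3), np.float64(7.6), 0, 0, np.float64(2.4), np.float64(7.3), 0, 0, np.float64(3.4), np.float64(6.9), 0, 0, np.float64(4.3), np.float64(6.4), 0, 0, np.float64(5.1), np.float64(5.7), 0, 0]  end -38.2 -39.6
226 -38.20621037524485 -39.563689018625816
130 -35.353318532759666 42.13244437154379
```

Request:
{"op": "apply_moves", "data": {
  "plan": [0, 0, 0, -0.016, -9, 25, 0, 0, -9, 25, 0, 0, -9, 25, 0, 0, -8, 25, 0, 0, 0, 0, 0, 0, 0, 0, 0, 0, 0, 0, 0, 0],
  "hand": -1,
  "squeeze": 40
}}

```text
time_s: 50.95
ee_pos: [0.4957, -0.3528, 0.1417]
eef_rot: [-3.141, 0.001, 0.001]
force: [-0.0, 0.5, -0.2]
grip_width: 0.0002
grip_force: 0.0
```

Request:
{"op": "apply_moves", "data": {
  "plan": [0, 0, 20, 0, 0, 0, 25, 0, 0, 0, 25, 0, 0, 0, 10, 0, 0, 0, 0, 0, 0, 0, 0, 0]
}}

```text
time_s: 51.55
ee_pos: [0.4961, -0.3537, 0.0632]
eef_rot: [3.141, -0.001, 0.0]
force: [-0.7, 0.1, 0.2]
grip_width: 0.0003
grip_force: 0.0
```

Request:
{"op": "apply_moves", "data": {
  "plan": [-7.0, 3.4, 0, 0, -6.5, 4.4, 0, 0, -5.8, 5.3, 0, 0, -5.0, 6.0, 0, 0, -4.1, 6.7, 0, 0, -3.1, 7.2, 0, 0, -2.0, 7.5, 0, 0, -0.9, 7.8, 0, 0, 0.2, 7.8, 0, 0, 1.3, 7.7, 0, 0, 2.3, 7.4, 0, 0, 3.4, 7.0, 0, 0, 4.3, 6.5, 0, 0, 5.2, 5.8, 0, 0, 0, 0, 0, 0]
}}

```text
time_s: 53.05
ee_pos: [0.4774, -0.4446, 0.0628]
eef_rot: [-3.142, 0.0, -0.0]
force: [-1.9, 1.3, 1.7]
grip_width: 0.0006
grip_force: 1.5
```

```bash
cat >> h.py <<'E'
def star(c,w,hub=(.516,-.4045)):
    q=w[(w[...,2]>.09)&(w[...,2]<.112)&(w[...,0]<hub[0]+.018)]; d=q[:,:2]-hub; r=np.hypot(*d.T); a=np.degrees(np.arctan2(d[:,1],d[:,0]))[(r>.035)&(r<.085)]%360
    h,e=np.histogram(a,bins=72,range=(0,360)); return [(int(x),int(k)) for x,k in zip(e,h) if k>4]
def trayfins(c,w):
    hsv=cv2.cvtColor(np.ascontiguousarray(c["image"]),cv2.COLOR_RGB2HSV); bl=cv2.inRange(hsv,(98,90,50),(128,255,255))>0
    for y in(-.161,-.207,-.253):
        q=w[bl&(abs(w[...,1]-y)<.012)&(w[...,2]>.066)&(w[...,2]<.085)&(w[...,0]>.45)&(w[...,0]<.72)]
        if len(q)>5: print(" fin y",y,"x",np.percentile(q[:,0],[2,98]).round(4),"ztop",np.median(q[:,2]).round(4),len(q))
E
python3 - <<'E'
from h import *
print(pose().round(4))
c=camera("wrist"); w=wcloud(c); print(star(c,w)); trayfins(c,w)
c=camera("scene"); trayfins(c,cloud(c))
E
```

```text
[ 4.7740e-01 -4.4460e-01  6.2800e-02 -3.1416e+00  1.0000e-04 -4.0000e-04]
[(60, 27), (65, 44), (145, 171), (150, 429), (155, 467), (160, 151), (220, 15), (225, 83), (230, 144), (235, 179), (240, 529), (245, 747), (250, 448), (255, 17)]
 fin y -0.207 x [0.5324 0.5534] ztop 0.0673 34
 fin y -0.253 x [0.5318 0.5733] ztop 0.076 866
 fin y -0.161 x [0.5327 0.5531] ztop 0.0739 17
```

The first push turned it by about 103° (spokes now at 155/245°). I'll repeat: lift, return, lower, push.

Request:
{"op": "apply_moves", "data": {
  "plan": [0, -3, -24, 0, 0, 0, -30, 0, 1, -26, 0, 0, 1, -27, 0, 0, 1, -26, 0, 0, 0, 0, 24, 0, 0, 0, 30, 0, 0, 0, 0, 0, -5.5, 5.3, 0, 0, -4.7, 6.0, 0, 0, -3.8, 6.6, 0, 0, -2.9, 7.1, 0, 0, -1.9, 7.4, 0, 0, -0.8, 7.6, 0, 0, 0.3, 7.7, 0, 0, 1.3, 7.6, 0, 0, 2.4, 7.3, 0, 0, 3.4, 6.9, 0, 0, 4.3, 6.4, 0, 0, 5.1, 5.7, 0, 0]
}}

```text
time_s: 55.15
ee_pos: [0.4779, -0.4441, 0.0644]
eef_rot: [-3.141, -0.001, -0.0]
force: [-3.7, 9.1, 4.1]
grip_width: 0.0007
grip_force: 3.9
```

Request:
{"op": "apply_moves", "data": {
  "plan": [0, -3, -24, 0, 0, 0, -30, 0, 1, -26, 0, 0, 1, -27, 0, 0, 1, -26, 0, 0, 0, 0, 24, 0, 0, 0, 30, 0, 0, 0, 0, 0, -5.5, 5.3, 0, 0, -4.7, 6.0, 0, 0, -3.8, 6.6, 0, 0, -2.9, 7.1, 0, 0, -1.9, 7.4, 0, 0, -0.8, 7.6, 0, 0, 0.3, 7.7, 0, 0, 1.3, 7.6, 0, 0, 2.4, 7.3, 0, 0, 3.4, 6.9, 0, 0, 4.3, 6.4, 0, 0, 5.1, 5.7, 0, 0]
}}

```text
time_s: 57.15
ee_pos: [0.4783, -0.444, 0.0653]
eef_rot: [3.141, -0.001, -0.0]
force: [-4.2, 8.4, 4.0]
grip_width: 0.0007
grip_force: 4.0
```

```bash
python3 - <<'E'
from h import *
print(pose().round(4))
c=camera("wrist"); w=wcloud(c); print(star(c,w)); trayfins(c,w)
c=camera("scene"); trayfins(c,cloud(c))
E
```

```text
[ 4.7830e-01 -4.4400e-01  6.5300e-02  3.1413e+00 -1.3000e-03 -4.0000e-04]
[(60, 25), (65, 33), (145, 239), (150, 422), (155, 434), (160, 83), (220, 9), (225, 66), (230, 129), (235, 192), (240, 567), (245, 779), (250, 280)]
 fin y -0.207 x [0.5723 0.613 ] ztop 0.0666 39
 fin y -0.253 x [0.5708 0.6124] ztop 0.0759 866
 fin y -0.207 x [0.6128 0.6189] ztop 0.0717 8
 fin y -0.253 x [0.6127 0.6191] ztop 0.0718 10
```

Request:
{"op": "apply_moves", "data": {
  "plan": [0, -3, -24, 0, 0, 0, -30, 0, 1, -26, 0, 0, 1, -27, 0, 0, 1, -26, 0, 0, 0, 0, 24, 0, 0, 0, 30, 0, 0, 0, 0, 0, -5.5, 5.3, 0, 0, -4.7, 6.0, 0, 0, -3.8, 6.6, 0, 0, -2.9, 7.1, 0, 0, -1.9, 7.4, 0, 0, -0.8, 7.6, 0, 0, 0.3, 7.7, 0, 0, 1.3, 7.6, 0, 0, 2.4, 7.3, 0, 0, 3.4, 6.9, 0, 0, 4.3, 6.4, 0, 0, 5.1, 5.7, 0, 0]
}}

```text
time_s: 59.25
ee_pos: [0.4784, -0.4437, 0.0652]
eef_rot: [3.141, -0.001, -0.0]
force: [-3.1, 8.9, 4.0]
grip_width: 0.0002
grip_force: 4.0
```

Request:
{"op": "apply_moves", "data": {
  "plan": [0, -3, -24, 0, 0, 0, -30, 0, 1, -26, 0, 0, 1, -27, 0, 0, 1, -26, 0, 0, 0, 0, 24, 0, 0, 0, 30, 0, 0, 0, 0, 0, -5.5, 5.3, 0, 0, -4.7, 6.0, 0, 0, -3.8, 6.6, 0, 0, -2.9, 7.1, 0, 0]
}}

```text
time_s: 60.45
ee_pos: [0.4655, -0.3871, 0.0657]
eef_rot: [3.14, -0.004, -0.0]
force: [1.8, 7.1, 4.6]
grip_width: 0.0005
grip_force: 4.5
```

```bash
python3 - <<'E'
from h import *
print(pose().round(4))
c=camera("wrist"); w=wcloud(c); print(star(c,w)); trayfins(c,w)
E
```

```text
[ 4.6550e-01 -3.8710e-01  6.5700e-02  3.1398e+00 -4.1000e-03 -3.0000e-04]
[(75, 126), (80, 724), (85, 677), (90, 279), (145, 56), (150, 69), (155, 62), (160, 72), (165, 44), (170, 89), (175, 196), (180, 354), (185, 60), (260, 223), (265, 578), (270, 629), (275, 139)]
 fin y -0.161 x [0.5949 0.6374] ztop 0.0722 423
 fin y -0.207 x [0.5961 0.638 ] ztop 0.0758 859
 fin y -0.253 x [0.5949 0.6369] ztop 0.076 1012
```

About 12° are left, so I'll continue in small steps while watching the force.

Request:
{"op": "apply_moves", "data": {
  "plan": [-0.7, 2.8, 0, 0, -0.5, 2.8, 0, 0, -0.4, 2.9, 0, 0, -0.2, 2.9, 0, 0, 0, 0, 0, 0, 0, 0, 0, 0]
}}

```text
time_s: 61.1
ee_pos: [0.464, -0.3961, 0.0656]
eef_rot: [-3.14, -0.003, 0.0]
force: [1.8, 21.5, 10.7]
grip_width: 0.0004
grip_force: 11.4
```

Request:
{"op": "apply_moves", "data": {
  "plan": [0, 1, 0, 0, 0, 1, 0, 0, 0, 0, 0, 0]
}}

```text
time_s: 61.4
ee_pos: [0.464, -0.3962, 0.0655]
eef_rot: [-3.136, -0.002, 0.001]
force: [0.3, 34.4, 16.4]
grip_width: 0.0006
grip_force: 17.5
```

The end stop is reached: 34 N with no further motion. Back off and check.

Request:
{"op": "apply_moves", "data": {
  "plan": [0, -4, 0, 0, 0, -4, 0, 0, 0, 0, -30, 0, 0, 0, -40, 0, 0, 0, -40, 0, 0, 0, 0, 0, 0, 0, 0, 0]
}}

```text
time_s: 62.1
ee_pos: [0.4626, -0.3922, 0.174]
eef_rot: [3.139, -0.002, -0.001]
force: [-0.6, -0.8, -0.2]
grip_width: 0.0005
grip_force: 0.0
```

```bash
python3 - <<'E'
from h import *
o=monitor.get_obs(); print(pose().round(4),o["force"].round(1))
c=camera("wrist"); w=wcloud(c); print(star(c,w)); trayfins(c,w)
c=camera("scene"); trayfins(c,cloud(c)); save(c,"pics/fin.png",s=1.5)
E
```

```text
[ 4.6260e-01 -3.9220e-01  1.7400e-01  3.1392e+00 -2.1000e-03 -8.0000e-04] [-0.6 -0.8 -0.2]
[(85, 46), (90, 275), (95, 273), (100, 143), (180, 160), (185, 250), (190, 222), (195, 32), (270, 137), (275, 268), (280, 236), (285, 31)]
 fin y -0.161 x [0.5975 0.6395] ztop 0.076 426
 fin y -0.207 x [0.5983 0.6406] ztop 0.0761 461
 fin y -0.253 x [0.5972 0.6397] ztop 0.0762 492
 fin y -0.161 x [0.6124 0.6431] ztop 0.0729 32
 fin y -0.207 x [0.6121 0.6449] ztop 0.0738 36
 fin y -0.253 x [0.6085 0.6443] ztop 0.074 38
```

View pics/fin.png

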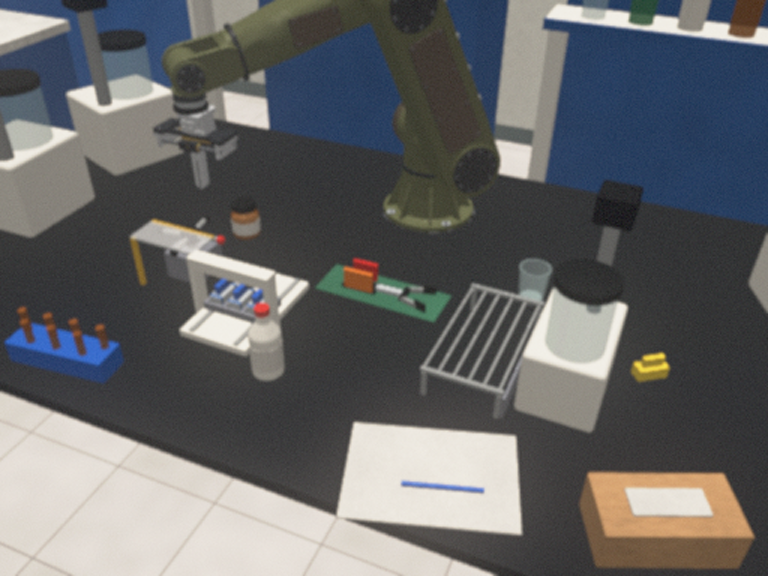

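The spokes at about 98/188/278° match 8.0 rad, so the tray is home. Its three cells sit under the bridge at (238,292), the reacher is on the mat, and the bottle, beaker and jar are untouched. Handing in.

```bash
python3 -c "
from station import ctrl
print(ctrl.hand_in())"
```

```text
the job is handed in; nothing more can be done
None
```

The job is handed in, with no verdict returned: all three cells lie fin up in their bays, the tray is at its end stop under the bridge, the reacher is flat on its mat, and the bottle, beaker and jar were left alone.

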